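# Put the rivet tin away in the swivel-lid case

## Task

Swing the long wooden lid of the case wide open about its pivot, some quarter turn. Lift the tin box out of the rack and stand it down on the cork mat, let go and take it again by its broad sides, then stand it crosswise in the empty bay of the case, let go, and swing the lid fully shut over it. Keep the tin upright all the way and leave the other things on the desk where they are.

Things in the scene. Friction and masses are not known exactly. Their poses are not given: they have to be found in the camera images.
- lid (a joint): swivel angle of the case's lid: 0 = shut, square over the case (a stop is there); grows as the lid swings counter-clockwise seen from above, to a stop at 1.8 rad. It may start ajar (up to 0.3). It turns flat, about an upright pin at one end; it stays where it is left and takes about 1 N of push at its tail
- lid_pivot (a point): the lid's pivot pin axis, half-way through the lid's thickness (66 mm above the desk); x axis points along the lid to its free tail
- lid_tail (a point): point on the lid's middle line 180 mm from the pivot, near its free end, half-way through its thickness. The lid is a dark flat wooden board 215 mm long, 98 mm wide (too wide to grip, so push its side edge), 12 mm thick, underside 60 mm and top 72 mm above the desk. It ends 17 mm past this point; its last 33 mm overhang the end of the case, with free air beneath down to the desk, so a closed gripper held beside it there may reach down to 45 mm above the desk
- case: long open wooden case fixed on the desk, under the lid; origin on the desk below the lid's pivot, x axis along the case from pivot to tail, z up. Outside it runs from 18 mm behind the pivot to 164 mm ahead of it and is 94 mm wide and 58 mm high; walls 7 mm. A small bay by the pivot is full of steel slugs; the large bay is empty
- bay (a point): centre of the floor of the large empty bay, 110 mm ahead of the pivot, floor 6 mm above the desk; axes as the case's. The bay is 92 mm along the case (x), 80 mm across (y) and 52 mm deep below the rim, so the tin fits only standing, and fingers have room (26 mm each) beside it only along the case. With the lid at 1.5 rad or more the lid keeps 60 mm clear of the bay centre; grip the tin in its upper half so that the hand stays above the rim and lid
- tin_center (a point): the closed tin box to put away, plain steel, 62 mm long (its x), 40 mm wide (its y), 48 mm high (z up), 0.15 to 0.3 kg; this is its centre, half-way up. It starts standing in the rack
- rack: small plywood rack fixed on the desk; origin on the desk under its centre. Base 62 x 64 x 6 mm, and two upright cheeks 46 mm long (along its x), 9 mm thick, 46 mm apart inside, 62 mm high, i.e. higher than the tin between them. The tin stands on the base with its long way along the rack's x, each end standing 8 mm out of the cheeks, so that in the rack it can be gripped only by its ends (62 mm grip) and must be lifted straight up 65 mm to clear
- mat_top (a point): centre of the top of a square cork mat fixed on the desk, 120 x 120 mm, 4 mm thick; axes along its sides
- faucet_head: bystander, loose: chrome faucet spray head lying on its side, 150 mm long, 48 mm thick; origin under its middle
- vial_housing: bystander, loose: yellow plastic level vial housing, 126 x 32 x 34 mm, lying flat; origin under its middle
- bearing_ring: bystander, loose: steel bearing ring lying flat, 70 mm across, 20 mm high; origin under its centre
- tractor_knob: bystander, loose: green tractor knob standing on its stem, 54 mm across, 55 mm high; origin under its centre
- flat_tin: bystander, loose: another closed tin box, flat and wide, 75 x 115 x 30 mm, not the one to put away; origin under its centre
- screwdriver: bystander, loose: screwdriver, 190 mm long, lying flat; origin under it
There are look-alikes about, which are no part of the job. There is more than one size of the part that bears mat_top; the job needs the middle-sized.

How it is judged:
On the way, in this order (a step that is already met when the one before it is completed fails the run):
1. the lid is swung wide open (value of joint lid above 1.2 rad), for 0.2 s.
2. the tin stands on the cork mat, let go (x of tin_center in the frame of mat_top between -0.06 and 0.06 m and y of tin_center in the frame of mat_top between -0.06 and 0.06 m and z of tin_center in the frame of mat_top between 0.018 and 0.03 m and angle between tin_center's own z axis and vertical below 0.1 rad and contact force between the fingers and tin below 0.1 N), for 0.2 s.
3. the tin stands crosswise in the empty bay, let go (x of tin_center in the frame of bay between -0.032 and 0.032 m and y of tin_center in the frame of bay between -0.012 and 0.012 m and z of tin_center in the frame of bay between 0.018 and 0.03 m and angle between tin_center's own z axis and vertical below 0.1 rad and angle between the x axis of tin_center and the y axis of case, either way round below 0.35 rad and contact force between the fingers and tin below 0.1 N), for 0.2 s.
At the end, for the whole second after the job is handed in: The lid is shut (within 0.07 rad, about 12 mm at its tail) and the tin stands upright (within 0.1 rad) on the floor of the large bay, its long way across the case (within 0.35 rad), its centre within 32 mm along and 12 mm across of the bay's centre, let go and at rest (all of step 3 and value of joint lid below 0.07 rad and linear speed of tin below 0.02 m/s); the robot touches nothing.
It fails at once if the tin is tipped (more than 0.6 rad) (angle between tin_center's own z axis and vertical above 0.6 rad).
It fails at once if another thing on the desk is shoved more than 30 mm (distance of any of faucet_head, vial_housing, bearing_ring, tractor_knob, flat_tin, screwdriver from where it was at the start of the episode above 0.03 m).
It also fails if it takes over 72 s, if anything falls off the work surface, if the arm or the gripper's body presses on something with over 40 N, if the wrist force passes 120 N, or if a joint passes its speed limit or range.

## Robot

A 6-joint arm with a two-finger parallel gripper is mounted at the origin on the work surface. World frame = base frame: x ahead of the robot, y to its left, z up, the work surface at z = 0. Lengths are in m, angles in rad, forces in N, time in s.
With the tool pointing down it reaches from about 0.35 to 0.775 m from the base axis. Payload 5.5 kg.
Tool frame: the origin (TCP) lies on the centre line of the jaws, within the pads' length; the fingertips stand 17 mm ahead of it and the grasp point (between the pads) lies 2 mm behind it; z points along the fingers, y is the direction in which the jaws open and shut (so a half turn about z gives the same grasp; the last joint's range is limited). The gripper opens to 85 mm and grips with 20 to 120 N. Pads are 22 mm wide; open, the fingers measure 114 mm over their backs; the gripper's body (76 mm by 85 mm) begins 54 mm behind the grasp point. The pads swing forward as they close: fully open they stand 13 mm farther back than shut.
Start: joints at [1.173, 0.313, 0.046, 1.304, 0, 1.431], TCP at [0.147, 0.556, 0.248] pointing down, gripper open.
Joint ranges: [-2.76, 2.76], [-0.86, 1.69], [-1.03, 1.26], [-2.2, 2.34], [-1.47, 1.5], [-3.14, 3.14]. Speed limits (rad/s): [2.57, 2.57, 3.14, 3.14, 3.14, 3.14].

## Interface

Orientations are given as a unit quaternion [w, x, y, z].
In Python, from workcell import env gives the robot as it stands.
- The arm moves only by the tool servo_tool, never from a script. Its argument "increments" is a list of rows, each an object of numbers: "claw": the closure, from 0 (fully open) to 1 (shut); "x", "y", "z": the shift along the world's x, y, z in units of 25 mm (1.0 is 25 mm); "ax", "ay", "az": the turn, a rotation vector about the world's x, y, z in units of 8 degrees (1.0 is 8 degrees). A call has 1 to 5 rows; each row shifts and turns the commanded pose from where the row before left it; what a row does not reach is not made up. A row lasts 1/10 s, in which the tool goes at most 50 mm and 8.59 degrees, less where a joint would pass 70% of its speed; a pose out of reach is approached as far as the arm can. A call is refused whole if a number of a shift passes 1 or a number of a turn 1, either way. A call with a gripper value outside its range is refused whole. The fingers move at their own pace and stop on an object; "newtons" is the grip in N (left out, the last holds). Time passes only in rows, so rows that do not move let the fingers close. It gives the time, the measured TCP pose, the force and the opening at its end, in the units of the state.
- env.get_state(): the state, without advancing time (a new reading comes with each control period).
- env.read_camera(name): name is "scene" or "top"; returns the picture (420x560x3 uint8, red, green, blue); there is no depth.
- env.calibration(name): a dict with "K" (3x3 intrinsics, pixels), "distortion" ([k1, k2, p1, p2, k3] as OpenCV has them; the pictures are not rectified), "world_to_cam" (4x4, takes a point from world to camera coordinates). Camera axes: x right, y down, z forward; pixel columns grow to the right and rows downward; lengths in m; the calibration is good to about 2 mm. A picture is of the moment at which its call begins. calibration takes no time and is no camera call.
- env.hand_in(): hands the job in, once; it reports no verdict.
The state is a dict: "clock": time; "joint_pos": joint angles; "qvel": joint speeds; "tau": joint torques, N m; "tcp_pos": TCP position; "orientation": TCP orientation; "wrist_force": force on the tool from outside, world axes, zero at the start; "ft_torque": the same for the moment, N m; "finger_gap": finger opening in m.
Only numpy, scipy, OpenCV 4.12 (cv2) and the standard library are available. Lean on these libraries where they do the work, as an engineer would, in place of code of your own. Each camera call takes 0.05 s, during which the arm holds its last target.

## Working session

There is one attempt and no reset: what is moved stays moved. The work goes in short steps, Python scripts to look and compute and a tool call to move; the robot and the scene stay as the last step left them, time stands still between calls to the robot, and variables do not carry over. Pictures are saved under pics/ and viewed, and the job is handed in when it is done.

Besides the shell and the picture viewer there is one more tool, called by a JSON object that holds its "api" and its "payload". servo_tool: Moves the arm, as the interface text tells. Its arguments: {"type":"object","properties":{"increments":{"type":"array"},"newtons":{"type":"number"}},"required":["increments"]}

```bash
ls; mkdir -p pics
python3 - <<'E'
from workcell import env
import cv2,numpy as np
for n in("scene","top"):
    im=env.read_camera(n); cv2.imwrite(f"pics/{n}0.png",im[:,:,::-1])
    c=env.calibration(n); print(n,c)
print(env.get_state())
E
```

```text
pics
scene {'K': array([[417.7817653 ,   0.        , 275.32708037],
       [  0.        , 417.7817653 , 211.32867991],
       [  0.        ,   0.        ,   1.        ]]), 'distortion': array([-0.10225591,  0.        ,  0.        ,  0.        ,  0.        ]), 'world_to_cam': array([[-0.86463521,  0.50204892, -0.01878393,  0.46355929],
       [ 0.30040242,  0.4866653 , -0.82031413, -0.11690775],
       [-0.40269634, -0.71491522, -0.57160466,  1.40450998],
       [ 0.        ,  0.        ,  0.        ,  1.        ]])}
top {'K': array([[541.71986618,   0.        , 282.94912211],
       [  0.        , 541.71986618, 207.14183624],
       [  0.        ,   0.        ,   1.        ]]), 'distortion': array([0.05072195, 0.        , 0.        , 0.        , 0.        ]), 'world_to_cam': array([[-0.01190012, -0.99991458, -0.00540635,  0.01170664],
       [-0.99588374,  0.01233766, -0.08979618,  0.54419664],
       [ 0.08985521,  0.00431551, -0.99594549,  1.78484361],
       [ 0.        ,  0.        ,  0.        ,  1.        ]])}
{'clock': 0.1, 'joint_pos': array([1.17339648e+00, 3.13935606e-01, 4.51306697e-02, 1.30359943e+00,
       6.72322245e-06, 1.43116020e+00]), 'qvel': array([-6.33397469e-05,  5.49961057e-04,  3.20307648e-03,  7.56264812e-04,
        3.49905972e-04, -2.16371185e-03]), 'tau': array([ 3.24522887e-03, -4.81723988e+01,  2.99244314e+01,  1.27991408e-02,
       -1.83381921e-04,  4.60339649e-06]), 'tcp_pos': array([0.14644607, 0.55561551, 0.24750772]), 'orientation': array([-2.16549651e-04,  1.28525317e-01,  9.91705902e-01, -7.74315227e-04]), 'wrist_force': array([-0.63435637, -0.05959711, -0.80135087]), 'ft_torque': array([0.04664856, 0.02231409, 0.00805547]), 'finger_gap': 0.08555647811796312}
```

View pics/scene0.png

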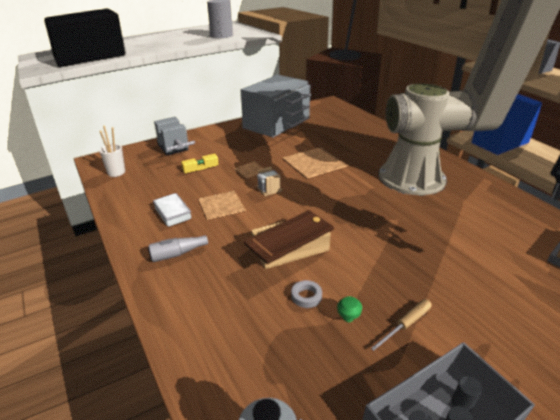

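View pics/top0.png

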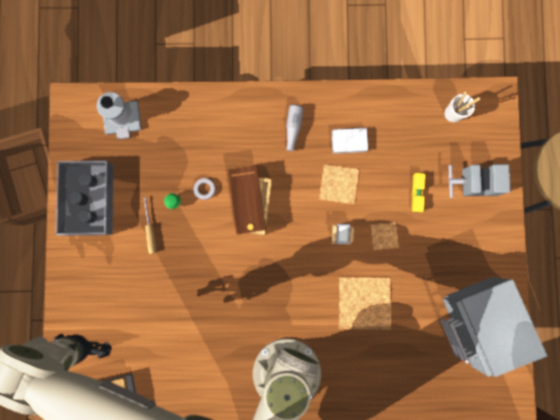

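```bash
cat > h.py <<'E'
import cv2,numpy as np
from workcell import env
def ray(n,px):
    c=env.calibration(n);K=c["K"];d=c["distortion"];T=c["world_to_cam"]
    u=cv2.undistortPoints(np.array(px,float).reshape(-1,1,2),K,d).reshape(-1,2)
    R=T[:3,:3];t=T[:3,3]
    return -R.T@t,(R.T@np.c_[u,np.ones(len(u))].T).T
def onz(n,px,z):
    o,d=ray(n,px); s=(z-o[2])/d[:,2]; return o+s[:,None]*d
def proj(n,P):
    c=env.calibration(n);T=c["world_to_cam"]
    r,_=cv2.Rodrigues(T[:3,:3]); return cv2.projectPoints(np.array(P,float).reshape(-1,3),r,T[:3,3],c["K"],c["distortion"])[0].reshape(-1,2)
def crop(n,im,x0,y0,w,h,s,name):
    o=cv2.resize(im[y0:y0+h,x0:x0+w,::-1],None,fx=s,fy=s,interpolation=cv2.INTER_CUBIC); cv2.imwrite("pics/"+name,o)
E
python3 - <<'E'
from h import *
t=cv2.imread("pics/top0.png")[:,:,::-1]; s=cv2.imread("pics/scene0.png")[:,:,::-1]
crop(0,t,220,150,190,100,4,"ct.png"); crop(0,s,190,150,160,120,5,"cs.png")
E
```

```text
(no output)
```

View pics/ct.png

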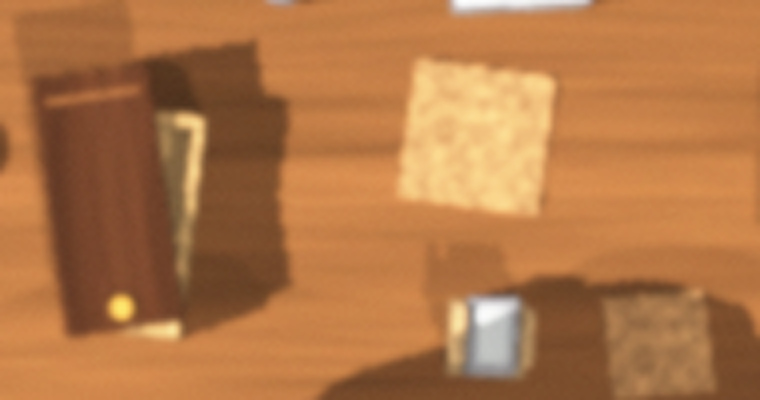

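View pics/cs.png

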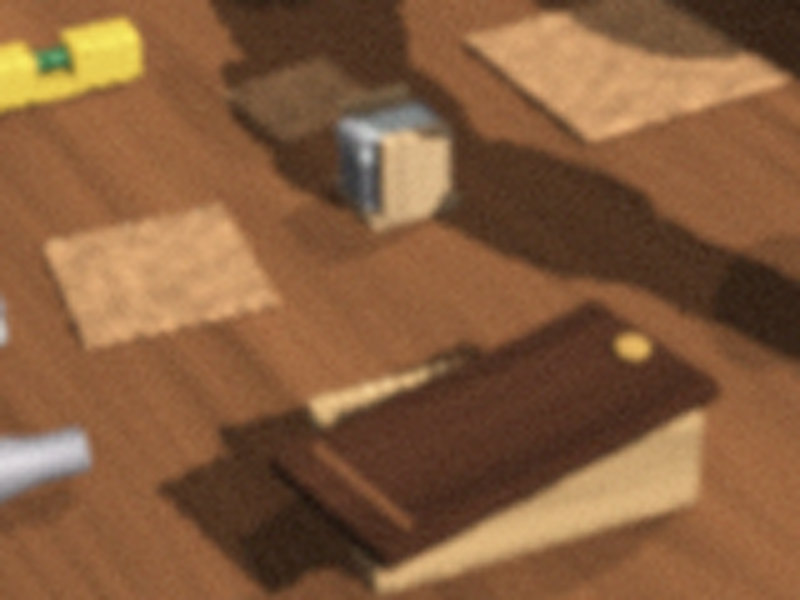

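Run:
```python
from h import *
t=cv2.imread("pics/top0.png"); hsv=cv2.cvtColor(t,cv2.COLOR_BGR2HSV)
for n,(x,y) in dict(lid=(244,200),pin=(250,227),mat=(339,184),smat=(385,236),lmat=(365,303),tin=(343,234),cheekL=(334,234),cheekR=(352.5,234),case=(266,190),desk=(310,200),lidshadow=(290,190)).items(): print(n,hsv[int(y),int(x)],t[int(y),int(x)])
def c2p(x,y): return (220+(x+.5)/4-.5,150+(y+.5)/4-.5)
pin=c2p(121,308)
print("pin",onz("top",[pin],0.072))
# subpixel by pin mask
m=cv2.inRange(hsv,(18,150,180),(35,255,255)); m[:,:240]=0;m[:,262:]=0;m[:218]=0;m[236:]=0
print(cv2.countNonZero(m), m[218:236,240:262]//255)
lid=[c2p(*p) for p in [(35,78),(147,64),(183,330),(68,336)]]
L=onz("top",lid,0.072); print(L.round(4)); 
print([np.linalg.norm(L[i]-L[(i+1)%4]).round(4) for i in range(4)])
mt=[c2p(*p) for p in [(417,58),(555,76),(540,216),(398,198)]]
M=onz("top",mt,0.004);print(M.round(4),M.mean(0),[np.linalg.norm(M[i]-M[(i+1)%4]).round(4) for i in range(4)])
rk=[c2p(*p) for p in [(450,300),(538,304),(532,375),(446,375)]]
R=onz("top",rk,0.062);print(R.round(4),R.mean(0),[np.linalg.norm(R[i]-R[(i+1)%4]).round(4) for i in range(4)])
tn=[c2p(*p) for p in [(473,296),(523,296),(519,377),(468,377)]]
R=onz("top",tn,0.054);print(R.round(4),R.mean(0),[np.linalg.norm(R[i]-R[(i+1)%4]).round(4) for i in range(4)])
s=cv2.imread("pics/scene0.png")[:,:,::-1]
crop(0,s,245,160,50,40,16,"tin_s.png")
crop(0,t[:,:,::-1],325,215,40,40,14,"tin_t.png")
crop(0,t[:,:,::-1],225,160,60,80,7,"lid_t.png")
```

```text
lid [ 10 163 122] [ 44  71 122]
pin [ 25 145 252] [109 228 252]
mat [ 17 124 241] [124 191 241]
smat [ 15 138 175] [ 80 126 175]
lmat [ 18 122 243] [127 196 243]
tin [ 75   3 195] [194 195 193]
cheekL [ 17 108 199] [115 162 199]
cheekR [ 16 121 168] [ 88 131 168]
case [ 17 129 166] [ 82 129 166]
desk [ 14 159 215] [ 81 142 215]
lidshadow [ 13 163 155] [ 56  98 155]
pin [[0.47793147 0.11285761 0.072     ]]
21 [[0 0 0 0 0 0 0 0 0 0 0 0 0 0 0 0 0 0 0 0 0 0]
 [0 0 0 0 0 0 0 0 0 0 0 0 0 0 0 0 0 0 0 0 0 0]
 [0 0 0 0 0 0 0 0 0 0 0 0 0 0 0 0 0 0 0 0 0 0]
 [0 0 0 0 0 0 0 0 0 0 0 0 0 0 0 0 0 0 0 0 0 0]
 [0 0 0 0 0 0 0 0 0 0 0 0 0 0 0 0 0 0 0 0 0 0]
 [0 0 0 0 0 0 0 0 0 0 0 0 0 0 0 0 0 0 0 0 0 0]
 [0 0 0 0 0 0 0 0 0 1 1 1 0 0 0 0 0 0 0 0 0 0]
 [0 0 0 0 0 0 0 0 1 1 1 1 1 0 0 0 0 0 0 0 0 0]
 [0 0 0 0 0 0 0 0 1 0 0 1 1 0 0 0 0 0 0 0 0 0]
 [0 0 0 0 0 0 0 0 1 0 0 0 1 0 0 0 0 0 0 0 0 0]
 [0 0 0 0 0 0 0 0 1 1 1 1 1 0 0 0 0 0 0 0 0 0]
 [0 0 0 0 0 0 0 0 0 1 1 1 0 0 0 0 0 0 0 0 0 0]
 [0 0 0 0 0 0 0 0 0 0 0 0 0 0 0 0 0 0 0 0 0 0]
 [0 0 0 0 0 0 0 0 0 0 0 0 0 0 0 0 0 0 0 0 0 0]
 [0 0 0 0 0 0 0 0 0 0 0 0 0 0 
[... 320 characters left out ...]
float64(0.2129)]
[[ 0.6912 -0.1357  0.004 ]
 [ 0.6742 -0.2523  0.004 ]
 [ 0.5551 -0.2368  0.004 ]
 [ 0.5718 -0.1174  0.004 ]] [ 0.62308031 -0.18554513  0.004     ] [np.float64(0.1179), np.float64(0.1201), np.float64(0.1206), np.float64(0.1208)]
[[ 0.4817 -0.1546  0.062 ]
 [ 0.4776 -0.226   0.062 ]
 [ 0.4201 -0.2198  0.062 ]
 [ 0.4208 -0.1501  0.062 ]] [ 0.45007392 -0.18761605  0.062     ] [np.float64(0.0716), np.float64(0.0579), np.float64(0.0697), np.float64(0.0611)]
[[ 0.4853 -0.1741  0.054 ]
 [ 0.4848 -0.215   0.054 ]
 [ 0.4187 -0.2101  0.054 ]
 [ 0.4192 -0.1686  0.054 ]] [ 0.45198509 -0.19196627  0.054     ] [np.float64(0.0408), np.float64(0.0662), np.float64(0.0415), np.float64(0.0663)]
```

View pics/tin_t.png

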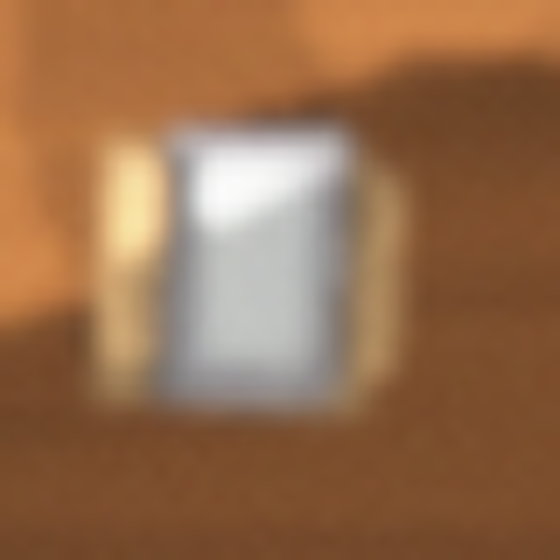

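View pics/tin_s.png

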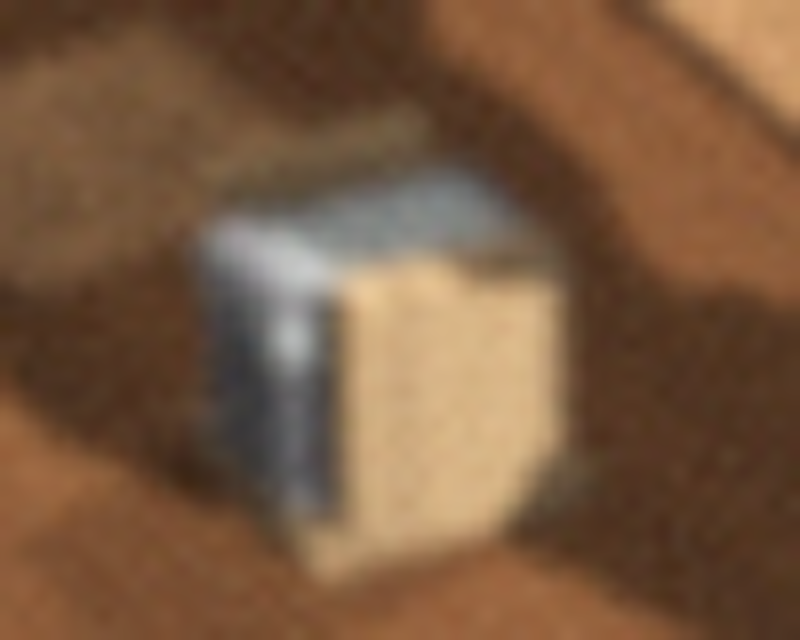

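View pics/lid_t.png

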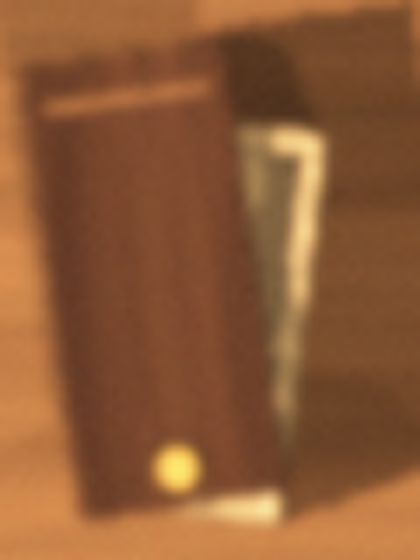

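Run:
```python
from h import *
f=lambda n,ox,oy,s:(lambda x,y:(ox+(x+.5)/s-.5,oy+(y+.5)/s-.5))
t7=f(0,225,160,7)
C=onz("top",[t7(325,135),t7(285,520)],0.058);print("case right edge far/near",C, np.arctan2(*(C[0]-C[1])[[1,0]]),np.linalg.norm(C[0]-C[1]))
print("pin",onz("top",[t7(177,469)],0.074))
t14=f(0,325,215,14)
# scene case corners: crop cs offset 190,150 x5
cs=f(0,190,150,5)
print("scene pin",onz("scene",[cs(633,346)],0.074))
print("scene case: near-left rim (308,400), bottom corner (378,588) bottom right (697,497)")
print(onz("scene",[cs(308,402)],0.058),onz("scene",[cs(378,590),cs(697,500)],0.0))
print("scene lid tail corners",onz("scene",[cs(275,460),cs(390,562),cs(718,388)],0.072))
ts=f(0,245,160,16)
print("scene tin top: ",onz("scene",[ts(200,215),ts(335,290),ts(450,165)],0.054))
print("scene mat",onz("scene",[cs(45,243),cs(220,203),cs(283,300),cs(88,348)],0.004).mean(0))
print("knob,ring",onz("top",[(172,201)],0.05),onz("top",[(204.5,188.5)],0.02), "faucet", onz("top",[(294,128),(292,150)],0.03))
```

```text
case right edge far/near [[0.63528695 0.04318909 0.058     ]
 [0.45446017 0.06363403 0.058     ]] -0.11258555479456248 0.18197889876866716
pin [[0.4779961  0.11278261 0.074     ]]
scene pin [[0.47567874 0.11146446 0.074     ]]
scene case: near-left rim (308,400), bottom corner (378,588) bottom right (697,497)
[[0.63403638 0.04612968 0.058     ]] [[0.64346036 0.1340689  0.        ]
 [0.46540213 0.16091827 0.        ]]
scene lid tail corners [[0.67726989 0.09586712 0.072     ]
 [0.66556692 0.19020989 0.072     ]
 [0.45798263 0.16204724 0.072     ]]
scene tin top:  [[ 0.47742721 -0.21570858  0.054     ]
 [ 0.46892652 -0.17534688  0.054     ]
 [ 0.42486174 -0.20682517  0.054     ]]
scene mat [ 0.62123049 -0.18365256  0.004     ]
knob,ring [[0.56682965 0.37005792 0.05      ]] [[0.61081195 0.2677602  0.02      ]] faucet [[ 0.81112653 -0.03535437  0.03      ]
 [ 0.73616382 -0.02762535  0.03      ]]
```

{"api": "servo_tool", "payload": {"increments": [{"x": 1, "y": -1, "az": 0.25, "claw": 1}, {"x": 1, "y": -1, "az": 0.25, "claw": 1}, {"x": 1, "y": -1, "az": 0.25, "claw": 1}, {"x": 1, "y": -1, "az": 0.25, "claw": 1}, {"x": 1, "y": -1, "az": 0.25, "claw": 1}], "newtons": 40}}

```text
schema error: expected keys claw, x, y, z, ax, ay, az
```

{"api": "servo_tool", "payload": {"increments": [{"x": 1, "y": -1, "z": 0, "ax": 0, "ay": 0, "az": 0.25, "claw": 1}, {"x": 1, "y": -1, "z": 0, "ax": 0, "ay": 0, "az": 0.25, "claw": 1}, {"x": 1, "y": -1, "z": 0, "ax": 0, "ay": 0, "az": 0.25, "claw": 1}, {"x": 1, "y": -1, "z": 0, "ax": 0, "ay": 0, "az": 0.25, "claw": 1}, {"x": 1, "y": -1, "z": 0, "ax": 0, "ay": 0, "az": 0.25, "claw": 1}], "newtons": 40}}

```text
clock: 0.6
tcp_pos: [0.2722, 0.4298, 0.2479]
orientation: [-0.0, 0.041, 0.999, -0.0]
wrist_force: [0.8, -0.6, -0.1]
finger_gap: 0.0121
```

{"api": "servo_tool", "payload": {"increments": [{"x": 1, "y": -1, "z": 0, "ax": 0, "ay": 0, "az": 0.25, "claw": 1}, {"x": 1, "y": -1, "z": 0, "ax": 0, "ay": 0, "az": 0.25, "claw": 1}, {"x": 1, "y": -1, "z": 0, "ax": 0, "ay": 0, "az": 0.25, "claw": 1}, {"x": 1, "y": -1, "z": 0, "ax": 0, "ay": 0, "az": 0.25, "claw": 1}, {"x": 1, "y": -1, "z": 0, "ax": 0, "ay": 0, "az": 0.25, "claw": 1}]}}

```text
clock: 1.1
tcp_pos: [0.3972, 0.3047, 0.248]
orientation: [-0.0, -0.046, 0.999, -0.0]
wrist_force: [1.2, 0.2, 0.5]
finger_gap: -0.0002
```

{"api": "servo_tool", "payload": {"increments": [{"x": 1, "y": -1, "z": 0, "ax": 0, "ay": 0, "az": 0, "claw": 1}, {"x": 1, "y": -1, "z": 0, "ax": 0, "ay": 0, "az": 0, "claw": 1}, {"x": 1, "y": -1, "z": 0, "ax": 0, "ay": 0, "az": 0, "claw": 1}, {"x": 1, "y": -1, "z": 0, "ax": 0, "ay": 0, "az": 0, "claw": 1}, {"x": 1, "y": -1, "z": 0, "ax": 0, "ay": 0, "az": 0, "claw": 1}]}}

```text
clock: 1.6
tcp_pos: [0.5222, 0.1798, 0.2479]
orientation: [-0.0, -0.046, 0.999, 0.0]
wrist_force: [0.6, 0.5, 0.2]
finger_gap: 0.0
```

{"api": "servo_tool", "payload": {"increments": [{"x": 1, "y": -1, "z": 0, "ax": 0, "ay": 0, "az": 0.2, "claw": 1}, {"x": 1, "y": -1, "z": -0.5, "ax": 0, "ay": 0, "az": 0, "claw": 1}, {"x": 1, "y": -1, "z": -1, "ax": 0, "ay": 0, "az": 0, "claw": 1}, {"x": 1, "y": -1, "z": -1, "ax": 0, "ay": 0, "az": 0, "claw": 1}, {"x": 1, "y": -1, "z": -1, "ax": 0, "ay": 0, "az": 0, "claw": 1}]}}

```text
clock: 2.1
tcp_pos: [0.6473, 0.0549, 0.1595]
orientation: [-0.0, -0.059, 0.998, 0.0]
wrist_force: [-0.4, 0.6, -0.2]
finger_gap: -0.0
```

{"api": "servo_tool", "payload": {"increments": [{"x": 0.6, "y": -0.9, "z": -1, "ax": 0, "ay": 0, "az": 0, "claw": 1}, {"x": 0, "y": 0, "z": -1, "ax": 0, "ay": 0, "az": 0, "claw": 1}, {"x": 0, "y": 0, "z": -1, "ax": 0, "ay": 0, "az": 0, "claw": 1}, {"x": 0, "y": 0, "z": -0.2, "ax": 0, "ay": 0, "az": 0, "claw": 1}, {"x": 0, "y": 0, "z": 0, "ax": 0, "ay": 0, "az": 0, "claw": 1}]}}

```text
clock: 2.6
tcp_pos: [0.6605, 0.0336, 0.0795]
orientation: [-0.002, -0.06, 0.998, 0.0]
wrist_force: [-0.4, -0.2, 0.3]
finger_gap: 0.0001
```

```bash
python3 -c "
import numpy as np
R=.1986;p=-.4058+np.linspace(0,1.606,17)
P=np.c_[R*np.cos(p),R*np.sin(p)];print((np.diff(P,axis=0)/.025).round(2).tolist(),P[-1]+[.478,.112])"
```

```text
[[0.28, 0.75], [0.2, 0.77], [0.12, 0.79], [0.04, 0.8], [-0.04, 0.8], [-0.12, 0.79], [-0.19, 0.77], [-0.27, 0.75], [-0.34, 0.72], [-0.42, 0.68], [-0.48, 0.64], [-0.54, 0.58], [-0.6, 0.53], [-0.65, 0.46], [-0.69, 0.4], [-0.73, 0.33]] [0.54992723 0.29711735]
```

{"api": "servo_tool", "payload": {"increments": [{"x": 0.28, "y": 0.75, "z": 0, "ax": 0, "ay": 0, "az": 0.72, "claw": 1}, {"x": 0.2, "y": 0.77, "z": 0, "ax": 0, "ay": 0, "az": 0.72, "claw": 1}, {"x": 0.12, "y": 0.79, "z": 0, "ax": 0, "ay": 0, "az": 0.72, "claw": 1}, {"x": 0.04, "y": 0.8, "z": 0, "ax": 0, "ay": 0, "az": 0.72, "claw": 1}]}}

```text
clock: 3.0
tcp_pos: [0.6792, 0.1121, 0.0833]
orientation: [0.002, -0.26, 0.966, -0.001]
wrist_force: [-0.6, -0.4, -0.0]
finger_gap: -0.0
```

{"api": "servo_tool", "payload": {"increments": [{"x": -0.04, "y": 0.8, "z": 0, "ax": 0, "ay": 0, "az": 0.72, "claw": 1}, {"x": -0.12, "y": 0.79, "z": 0, "ax": 0, "ay": 0, "az": 0.72, "claw": 1}, {"x": -0.19, "y": 0.77, "z": 0, "ax": 0, "ay": 0, "az": 0.72, "claw": 1}, {"x": -0.27, "y": 0.75, "z": 0, "ax": 0, "ay": 0, "az": 0.72, "claw": 1}]}}

```text
clock: 3.4
tcp_pos: [0.6635, 0.1903, 0.0833]
orientation: [0.002, -0.448, 0.894, -0.001]
wrist_force: [0.3, -0.4, -0.9]
finger_gap: 0.0001
```

Run:
```python
from h import *
for n in("scene","top"):
    im=env.read_camera(n); 
    if n=="scene": crop(0,im,200,130,180,140,4,"s1.png")
    else: crop(0,im,180,130,150,120,5,"t1.png")
print(env.get_state()["tcp_pos"],env.get_state()["wrist_force"])
```

```text
[0.66221721 0.19196283 0.08310364] [-0.43944662 -0.00863371  0.5374615 ]
```

View pics/s1.png

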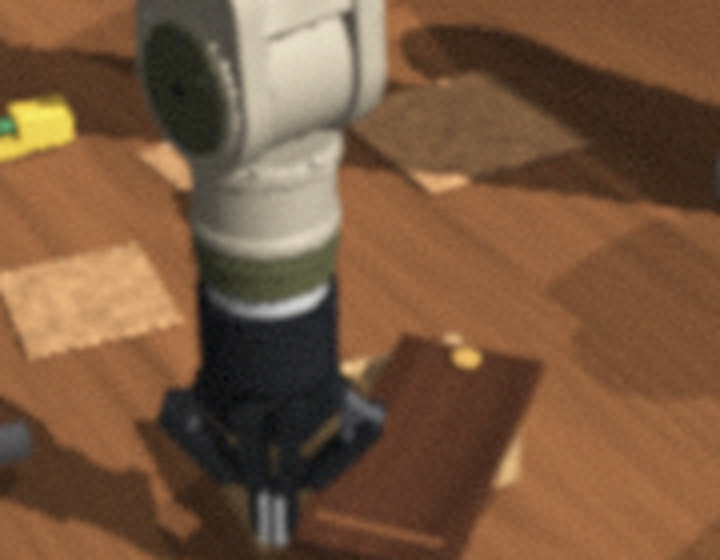

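View pics/t1.png

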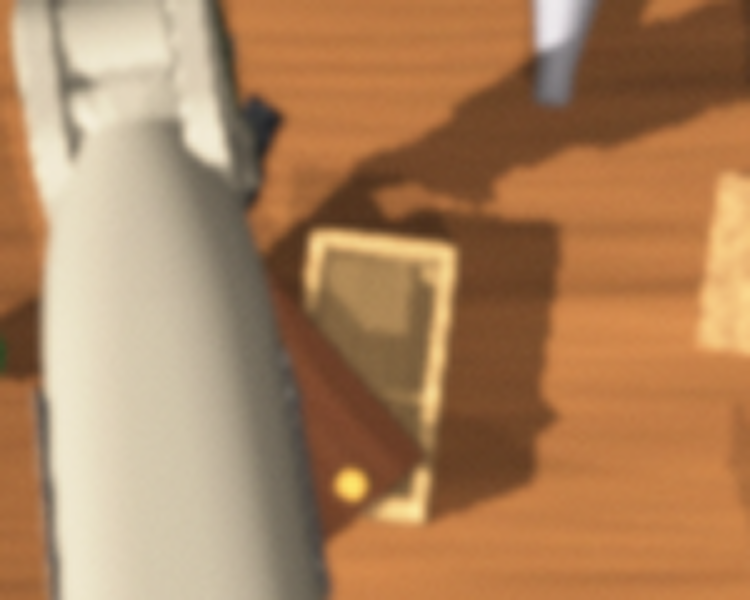

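{"api": "servo_tool", "payload": {"increments": [{"x": -0.34, "y": 0.72, "z": -0.08, "ax": 0, "ay": 0, "az": 0.72, "claw": 1}, {"x": -0.42, "y": 0.68, "z": -0.08, "ax": 0, "ay": 0, "az": 0.72, "claw": 1}, {"x": -0.48, "y": 0.64, "z": 0, "ax": 0, "ay": 0, "az": 0.72, "claw": 1}, {"x": -0.54, "y": 0.58, "z": 0, "ax": 0, "ay": 0, "az": 0.72, "claw": 1}]}}

```text
clock: 3.9
tcp_pos: [0.6202, 0.2546, 0.0822]
orientation: [0.003, -0.616, 0.788, -0.002]
wrist_force: [-2.1, -3.4, 15.6]
finger_gap: -0.0001
```

{"api": "servo_tool", "payload": {"increments": [{"x": -0.6, "y": 0.53, "z": 0, "ax": 0, "ay": 0, "az": 0.72, "claw": 1}, {"x": -0.65, "y": 0.46, "z": 0, "ax": 0, "ay": 0, "az": 0.72, "claw": 1}, {"x": -0.69, "y": 0.4, "z": 0, "ax": 0, "ay": 0, "az": 0.72, "claw": 1}, {"x": -0.73, "y": 0.33, "z": 0, "ax": 0, "ay": 0, "az": 0.72, "claw": 1}, {"x": 0, "y": 0, "z": 0, "ax": 0, "ay": 0, "az": 0, "claw": 1}]}}

```text
clock: 4.4
tcp_pos: [0.5522, 0.2994, 0.0822]
orientation: [-0.004, 0.761, -0.649, 0.002]
wrist_force: [-0.6, -0.5, 12.6]
finger_gap: 0.0004
```

{"api": "servo_tool", "payload": {"increments": [{"x": 0.4, "y": 0, "z": 1, "ax": 0, "ay": 0, "az": 0, "claw": 1}, {"x": 0.5, "y": -0.5, "z": 1, "ax": 0, "ay": 0, "az": 0, "claw": 1}, {"x": 0, "y": -1, "z": 1, "ax": 0, "ay": 0, "az": 0, "claw": 0.5}, {"x": 0, "y": -1, "z": 1, "ax": 0, "ay": 0, "az": 0, "claw": 0}, {"x": 0, "y": -1, "z": 1, "ax": 0, "ay": 0, "az": 0, "claw": 0}]}}

```text
clock: 4.9
tcp_pos: [0.5739, 0.2088, 0.2044]
orientation: [-0.001, 0.76, -0.65, 0.001]
wrist_force: [0.1, -0.4, 0.1]
finger_gap: 0.0437
```

{"api": "servo_tool", "payload": {"increments": [{"x": -0.5, "y": -1, "z": 0, "ax": 0, "ay": 0, "az": 0, "claw": 0}, {"x": -0.5, "y": -1, "z": 0, "ax": 0, "ay": 0, "az": 0, "claw": 0}, {"x": -0.5, "y": -1, "z": 0, "ax": 0, "ay": 0, "az": 0, "claw": 0}, {"x": -0.5, "y": -1, "z": 0, "ax": 0, "ay": 0, "az": 0, "claw": 0}, {"x": -0.5, "y": -1, "z": 0, "ax": 0, "ay": 0, "az": 0, "claw": 0}]}}

```text
clock: 5.4
tcp_pos: [0.5109, 0.0835, 0.2034]
orientation: [-0.001, 0.76, -0.65, 0.001]
wrist_force: [0.6, -0.1, 0.8]
finger_gap: 0.0854
```

{"api": "servo_tool", "payload": {"increments": [{"x": -0.5, "y": -1, "z": 0, "ax": 0, "ay": 0, "az": 0, "claw": 0}, {"x": -0.5, "y": -1, "z": 0, "ax": 0, "ay": 0, "az": 0, "claw": 0}, {"x": -0.5, "y": -1, "z": 0, "ax": 0, "ay": 0, "az": 0, "claw": 0}, {"x": -0.5, "y": -1, "z": 0, "ax": 0, "ay": 0, "az": 0, "claw": 0}, {"x": -0.5, "y": -1, "z": 0, "ax": 0, "ay": 0, "az": 0, "claw": 0}]}}

```text
clock: 5.9
tcp_pos: [0.4482, -0.0415, 0.2034]
orientation: [-0.0, 0.76, -0.65, 0.001]
wrist_force: [0.6, -0.1, 1.4]
finger_gap: 0.0855
```

Run:
```python
from h import *
for n in("scene","top"):
    im=env.read_camera(n); cv2.imwrite(f"pics/{n}2.png",im[:,:,::-1])
    if n=="scene": crop(0,im,230,180,160,120,5,"s2.png")
    else: crop(0,im,180,130,150,120,5,"t2.png")
s=env.get_state();print(s["tcp_pos"],s["orientation"],s["joint_pos"])
```

```text
[ 0.44762599 -0.04251422  0.20330513] [ 5.71743170e-05  7.58477602e-01 -6.51698102e-01  1.14348746e-03] [-2.72879629e-01  9.07688753e-02 -3.45284565e-01  1.13271916e+00
 -1.07138607e-03 -1.99483001e+00]
```

View pics/s2.png

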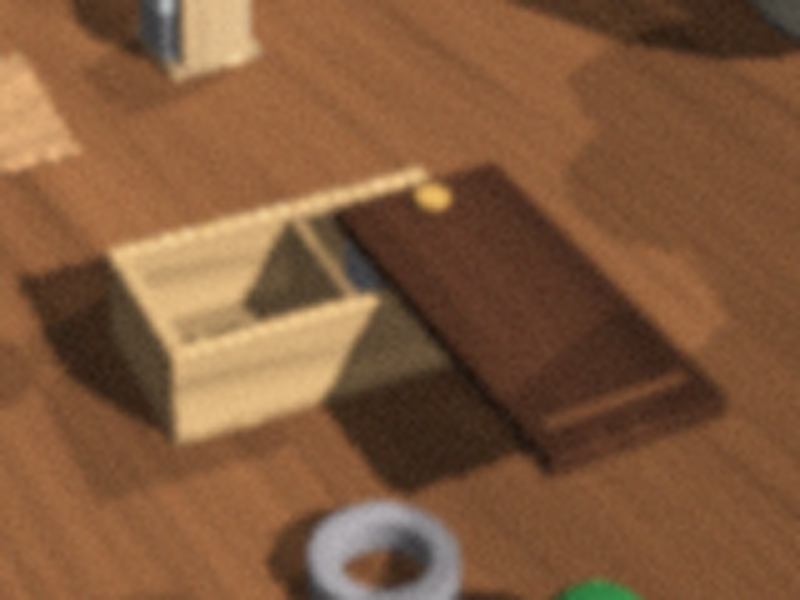

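View pics/t2.png

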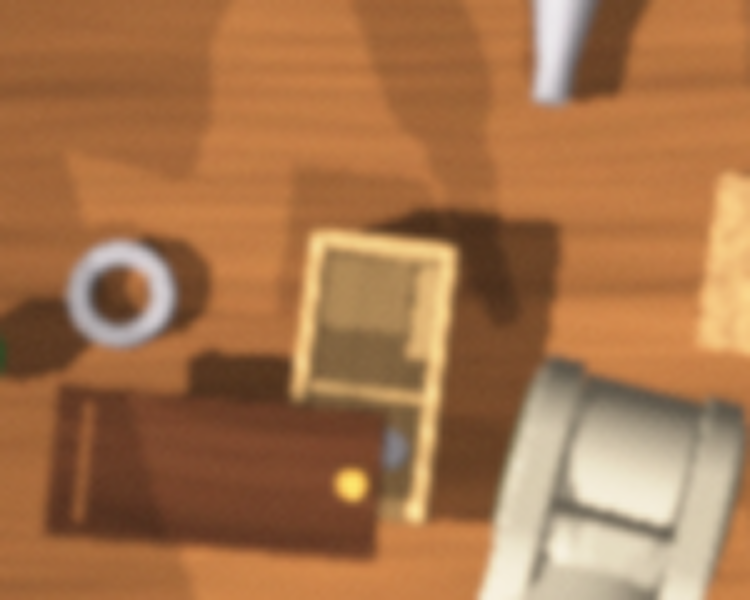

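Run:
```python
from h import *
t=lambda x,y:(180+(x+.5)/5-.5,130+(y+.5)/5-.5)
P=onz("top",[t(312,231),t(458,243),t(427,523),t(294,400)],0.058)
print(P.round(4))
pin=onz("top",[t(351,485)],0.074)[0];print(pin)
print("right edge",np.arctan2(*(P[1]-P[2])[[1,0]]),"left",np.arctan2(*(P[0]-P[3])[[1,0]]),"far",np.arctan2(*(P[0]-P[1])[[1,0]])-np.pi/2)
# bay inner corners
I=onz("top",[t(325,246),t(440,256),t(424,393),t(312,382)],0.058);print(I.round(4),I.mean(0))
s=lambda x,y:(230+(x+.5)/5-.5,180+(y+.5)/5-.5)
S=onz("scene",[s(110,248),s(178,350),s(425,170)],0.058);print("scene",S.round(4), onz("scene",[s(434,198)],.074))
print(np.arctan2(*(S[0]-S[2])[[1,0]]),np.arctan2(*(S[1]-S[0])[[1,0]])-np.pi/2)
L=onz("top",[t(60,385),t(46,532),t(375,558)],.072);print(L,np.arctan2(*(L[1]-L[2])[[1,0]]))
for psi in(-.11,-.13,-.15): print(psi,pin[:2]+.11*np.array([np.cos(psi),np.sin(psi)]))
```

```text
[[0.6466 0.1386 0.058 ]
 [0.6375 0.0425 0.058 ]
 [0.4534 0.0646 0.058 ]
 [0.535  0.151  0.058 ]]
[0.47790582 0.1129682  0.074     ]
right edge -0.11929428092964778 left -0.11052014150548475 far -0.0951073957159061
[[0.6366 0.1301 0.058 ]
 [0.629  0.0544 0.058 ]
 [0.5385 0.0658 0.058 ]
 [0.5467 0.1392 0.058 ]] [0.58769551 0.09738482 0.058     ]
scene [[0.6316 0.0436 0.058 ]
 [0.6412 0.1339 0.058 ]
 [0.4525 0.0714 0.058 ]] [[0.47625008 0.11320374 0.074     ]]
-0.1538642220356817 -0.10600873126504973
[[0.54546128 0.30179212 0.072     ]
 [0.45008357 0.31047814 0.072     ]
 [0.43058394 0.09786878 0.072     ]] 1.4793364241658615
-0.11 [0.58724099 0.10089259]
-0.13 [0.58697762 0.09870844]
-0.15 [0.58667063 0.09653   ]
```

{"api": "servo_tool", "payload": {"increments": [{"x": 0, "y": -1, "z": 0, "ax": 0, "ay": 0, "az": -0.4, "claw": 0}, {"x": 0, "y": -1, "z": 0, "ax": 0, "ay": 0, "az": -0.4, "claw": 0}, {"x": 0, "y": -1, "z": 0, "ax": 0, "ay": 0, "az": -0.4, "claw": 0}, {"x": 0, "y": -1, "z": -0.5, "ax": 0, "ay": 0, "az": -0.4, "claw": 0}, {"x": 0, "y": -1, "z": -0.5, "ax": 0, "ay": 0, "az": -0.1, "claw": 0}]}}

```text
clock: 6.5
tcp_pos: [0.4494, -0.1663, 0.1781]
orientation: [0.001, -0.677, 0.736, -0.002]
wrist_force: [0.2, 0.0, 0.5]
finger_gap: 0.0854
```

{"api": "servo_tool", "payload": {"increments": [{"x": 0, "y": -1, "z": -0.5, "ax": 0, "ay": 0, "az": 0, "claw": 0}, {"x": 0, "y": 0, "z": -1, "ax": 0, "ay": 0, "az": 0, "claw": 0}, {"x": 0, "y": 0, "z": -1, "ax": 0, "ay": 0, "az": 0, "claw": 0}, {"x": 0, "y": 0, "z": -0.6, "ax": 0, "ay": 0, "az": 0, "claw": 0}, {"x": 0, "y": 0, "z": 0, "ax": 0, "ay": 0, "az": 0, "claw": 0}]}}

```text
clock: 7.0
tcp_pos: [0.4475, -0.1894, 0.0982]
orientation: [-0.0, -0.678, 0.735, 0.001]
wrist_force: [0.5, 0.4, 1.1]
finger_gap: 0.0854
```

Run:
```python
from h import *
im=env.read_camera("scene"); crop(0,im,220,110,100,90,7,"s3.png")
im=env.read_camera("top"); crop(0,im,310,180,80,80,7,"t3.png")
s=env.get_state();print(s["tcp_pos"],s["orientation"])
```

```text
[ 0.44895874 -0.19012234  0.10022425] [ 1.05833054e-04 -6.77905656e-01  7.35148780e-01 -4.25942727e-04]
```

View pics/s3.png

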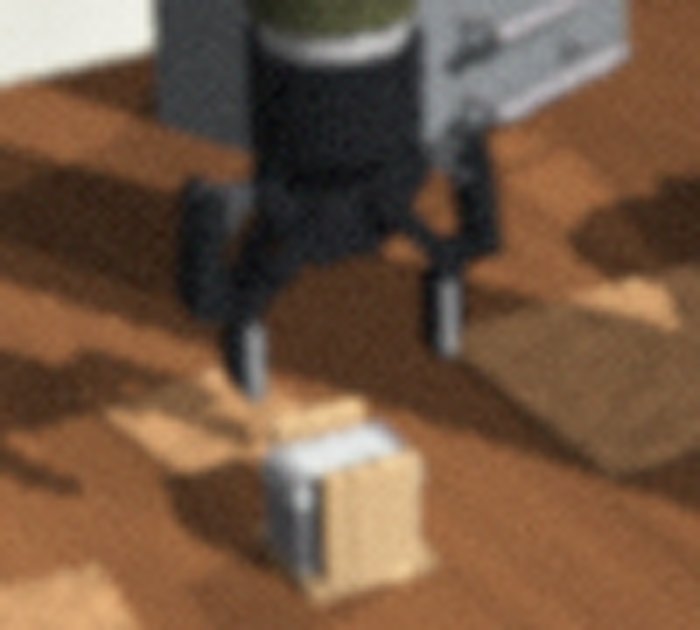

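View pics/t3.png

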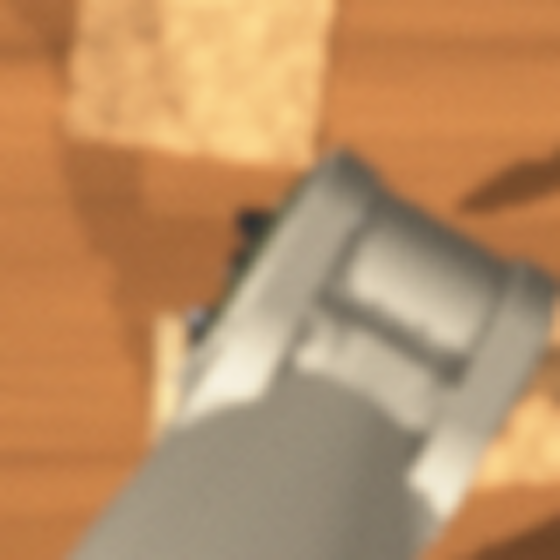

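{"api": "servo_tool", "payload": {"increments": [{"x": 0.05, "y": -0.05, "z": -0.8, "ax": 0, "ay": 0, "az": 0, "claw": 0}, {"x": 0, "y": 0, "z": -0.8, "ax": 0, "ay": 0, "az": 0, "claw": 0}, {"x": 0, "y": 0, "z": -0.8, "ax": 0, "ay": 0, "az": 0, "claw": 0}, {"x": 0, "y": 0, "z": -0.16, "ax": 0, "ay": 0, "az": 0, "claw": 0}, {"x": 0, "y": 0, "z": 0, "ax": 0, "ay": 0, "az": 0, "claw": 0}]}}

```text
clock: 7.6
tcp_pos: [0.4501, -0.1913, 0.036]
orientation: [0.0, -0.678, 0.735, -0.0]
wrist_force: [0.2, 0.5, 0.5]
finger_gap: 0.0851
```

{"api": "servo_tool", "payload": {"increments": [{"x": 0, "y": 0, "z": 0, "ax": 0, "ay": 0, "az": 0, "claw": 0.25}, {"x": 0, "y": 0, "z": 0, "ax": 0, "ay": 0, "az": 0, "claw": 0.3}, {"x": 0, "y": 0, "z": 0, "ax": 0, "ay": 0, "az": 0, "claw": 0.4}, {"x": 0, "y": 0, "z": 0, "ax": 0, "ay": 0, "az": 0, "claw": 1}, {"x": 0, "y": 0, "z": 0, "ax": 0, "ay": 0, "az": 0, "claw": 1}], "newtons": 40}}

```text
clock: 8.1
tcp_pos: [0.4508, -0.1918, 0.037]
orientation: [0.0, -0.678, 0.735, -0.001]
wrist_force: [-0.5, 0.8, 5.5]
finger_gap: 0.0614
```

Gripped at 61.4 mm, as expected. Lift.

{"api": "servo_tool", "payload": {"increments": [{"x": 0, "y": 0, "z": 0.3, "ax": 0, "ay": 0, "az": 0, "claw": 1}, {"x": 0, "y": 0, "z": 0.6, "ax": 0, "ay": 0, "az": 0, "claw": 1}, {"x": 0, "y": 0, "z": 0.8, "ax": 0, "ay": 0, "az": 0, "claw": 1}, {"x": 0, "y": 0, "z": 0.8, "ax": 0, "ay": 0, "az": 0, "claw": 1}, {"x": 0, "y": 0, "z": 0.8, "ax": 0, "ay": 0, "az": 0, "claw": 1}]}}

```text
clock: 8.6
tcp_pos: [0.4494, -0.1911, 0.1191]
orientation: [-0.0, -0.678, 0.735, 0.0]
wrist_force: [1.1, -0.1, -2.4]
finger_gap: 0.0615
```

{"api": "servo_tool", "payload": {"increments": [{"x": 0, "y": 0, "z": 0.3, "ax": 0, "ay": 0, "az": 0, "claw": 1}, {"x": 0.3, "y": 0, "z": 0, "ax": 0, "ay": 0, "az": 0, "claw": 1}, {"x": 0.6, "y": 0, "z": 0, "ax": 0, "ay": 0, "az": 0, "claw": 1}, {"x": 0.8, "y": 0, "z": 0, "ax": 0, "ay": 0, "az": 0, "claw": 1}, {"x": 0.8, "y": 0, "z": 0, "ax": 0, "ay": 0, "az": 0, "claw": 1}]}}

```text
clock: 9.1
tcp_pos: [0.5125, -0.1909, 0.124]
orientation: [-0.0, -0.678, 0.735, 0.001]
wrist_force: [0.2, -0.6, -2.2]
finger_gap: 0.0615
```

{"api": "servo_tool", "payload": {"increments": [{"x": 1, "y": 0.06, "z": 0, "ax": 0, "ay": 0, "az": 0, "claw": 1}, {"x": 1, "y": 0.06, "z": 0, "ax": 0, "ay": 0, "az": 0, "claw": 1}, {"x": 1, "y": 0.06, "z": 0, "ax": 0, "ay": 0, "az": 0, "claw": 1}, {"x": 0.9, "y": 0.06, "z": -0.4, "ax": 0, "ay": 0, "az": 0, "claw": 1}, {"x": 0.5, "y": 0, "z": -0.8, "ax": 0, "ay": 0, "az": 0, "claw": 1}]}}

```text
clock: 9.6
tcp_pos: [0.6251, -0.1852, 0.0949]
orientation: [0.001, -0.678, 0.735, -0.001]
wrist_force: [0.1, -0.1, -2.1]
finger_gap: 0.0615
```

{"api": "servo_tool", "payload": {"increments": [{"x": 0, "y": 0, "z": -0.8, "ax": 0, "ay": 0, "az": 0, "claw": 1}, {"x": 0, "y": 0, "z": -0.8, "ax": 0, "ay": 0, "az": 0, "claw": 1}, {"x": 0, "y": 0, "z": -0.4, "ax": 0, "ay": 0, "az": 0, "claw": 1}, {"x": 0, "y": 0, "z": -0.2, "ax": 0, "ay": 0, "az": 0, "claw": 1}, {"x": 0, "y": 0, "z": 0, "ax": 0, "ay": 0, "az": 0, "claw": 1}]}}

```text
clock: 10.1
tcp_pos: [0.6217, -0.185, 0.0393]
orientation: [-0.0, -0.678, 0.735, 0.001]
wrist_force: [-0.4, -0.3, -2.6]
finger_gap: 0.0615
```

{"api": "servo_tool", "payload": {"increments": [{"x": 0, "y": 0, "z": -0.06, "ax": 0, "ay": 0, "az": 0, "claw": 1}, {"x": 0, "y": 0, "z": -0.06, "ax": 0, "ay": 0, "az": 0, "claw": 1}, {"x": 0, "y": 0, "z": 0, "ax": 0, "ay": 0, "az": 0, "claw": 1}]}}

```text
clock: 10.4
tcp_pos: [0.6225, -0.1854, 0.038]
orientation: [0.0, -0.678, 0.735, -0.001]
wrist_force: [0.6, -0.1, -1.8]
finger_gap: 0.0616
```

{"api": "servo_tool", "payload": {"increments": [{"x": 0, "y": 0, "z": -0.06, "ax": 0, "ay": 0, "az": 0, "claw": 1}, {"x": 0, "y": 0, "z": 0, "ax": 0, "ay": 0, "az": 0, "claw": 1}]}}

```text
clock: 10.6
tcp_pos: [0.6222, -0.1852, 0.036]
orientation: [0.0, -0.678, 0.735, -0.0]
wrist_force: [-0.0, -0.6, -1.6]
finger_gap: 0.0614
```

{"api": "servo_tool", "payload": {"increments": [{"x": 0, "y": 0, "z": -0.06, "ax": 0, "ay": 0, "az": 0, "claw": 1}, {"x": 0, "y": 0, "z": 0, "ax": 0, "ay": 0, "az": 0, "claw": 1}]}}

```text
clock: 10.8
tcp_pos: [0.6223, -0.1853, 0.0351]
orientation: [0.0, -0.678, 0.735, -0.0]
wrist_force: [-1.5, 1.3, 3.3]
finger_gap: 0.0612
```

{"api": "servo_tool", "payload": {"increments": [{"x": 0, "y": 0, "z": 0, "ax": 0, "ay": 0, "az": 0, "claw": 0.1}, {"x": 0, "y": 0, "z": 0, "ax": 0, "ay": 0, "az": 0, "claw": 0}, {"x": 0, "y": 0, "z": 0, "ax": 0, "ay": 0, "az": 0, "claw": 0}, {"x": 0, "y": 0, "z": 0, "ax": 0, "ay": 0, "az": 0, "claw": 0}, {"x": 0, "y": 0, "z": 0.5, "ax": 0, "ay": 0, "az": 0, "claw": 0}]}}

```text
clock: 11.3
tcp_pos: [0.6207, -0.1846, 0.0453]
orientation: [-0.001, -0.678, 0.735, 0.002]
wrist_force: [-0.0, 0.1, -0.5]
finger_gap: 0.0851
```

{"api": "servo_tool", "payload": {"increments": [{"x": 0, "y": 0, "z": 1, "ax": 0, "ay": 0, "az": 0, "claw": 0}, {"x": 0, "y": 0, "z": 1, "ax": 0, "ay": 0, "az": 0, "claw": 0}, {"x": 0, "y": 0, "z": 1, "ax": 0, "ay": 0, "az": -0.5, "claw": 0}, {"x": 0, "y": 0, "z": 1, "ax": 0, "ay": 0, "az": -1, "claw": 0}, {"x": 0, "y": 0, "z": 0, "ax": 0, "ay": 0, "az": -1, "claw": 0}]}}

```text
clock: 11.8
tcp_pos: [0.6245, -0.1862, 0.1525]
orientation: [0.002, -0.538, 0.843, -0.003]
wrist_force: [0.6, 0.2, -0.5]
finger_gap: 0.0854
```

{"api": "servo_tool", "payload": {"increments": [{"x": -1, "y": 0, "z": 0, "ax": 0, "ay": 0, "az": -1, "claw": 0}, {"x": -1, "y": 0, "z": 0, "ax": 0, "ay": 0, "az": -1, "claw": 0}, {"x": -1, "y": 0, "z": 0, "ax": 0, "ay": 0, "az": -1, "claw": 0}, {"x": -1, "y": 0, "z": 0, "ax": 0, "ay": 0, "az": -1, "claw": 0}, {"x": -1, "y": 0, "z": 0, "ax": 0, "ay": 0, "az": -1, "claw": 0}]}}

```text
clock: 12.3
tcp_pos: [0.4963, -0.1852, 0.1478]
orientation: [0.0, -0.217, 0.976, -0.0]
wrist_force: [-0.8, -1.0, 0.8]
finger_gap: 0.0853
```

{"api": "servo_tool", "payload": {"increments": [{"x": -1, "y": 0, "z": 0, "ax": 0, "ay": 0, "az": -1, "claw": 0}, {"x": -1, "y": 0, "z": 0, "ax": 0, "ay": 0, "az": -1, "claw": 0}, {"x": 0, "y": 0, "z": 0, "ax": 0, "ay": 0, "az": -1, "claw": 0}, {"x": 0, "y": 0, "z": 0, "ax": 0, "ay": 0, "az": -0.75, "claw": 0}, {"x": 0, "y": 0, "z": 0, "ax": 0, "ay": 0, "az": 0, "claw": 0}]}}

```text
clock: 12.8
tcp_pos: [0.4472, -0.1855, 0.1479]
orientation: [0.001, 0.04, 0.999, -0.0]
wrist_force: [0.2, -0.3, -0.2]
finger_gap: 0.0853
```

Run:
```python
from h import *
im=env.read_camera("scene"); cv2.imwrite("pics/scene4.png",im[:,:,::-1]); crop(0,im,180,140,120,90,6,"s4.png")
im=env.read_camera("top"); cv2.imwrite("pics/top4.png",im[:,:,::-1]); crop(0,im,310,155,80,60,9,"t4.png")
s=env.get_state();print(s["tcp_pos"],s["orientation"],s["joint_pos"])
```

```text
[ 0.44738673 -0.18540938  0.14755049] [ 4.69440235e-04  3.89836631e-02  9.99239710e-01 -2.36194915e-04] [-5.58867990e-01  1.95588158e-01 -3.64811417e-01  1.00934724e+00
  5.64303195e-05 -4.80880862e-01]
```

View pics/s4.png

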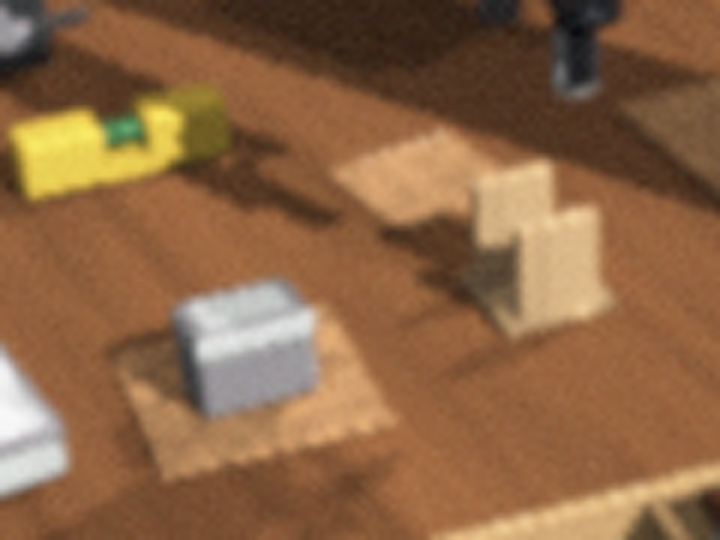

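View pics/t4.png

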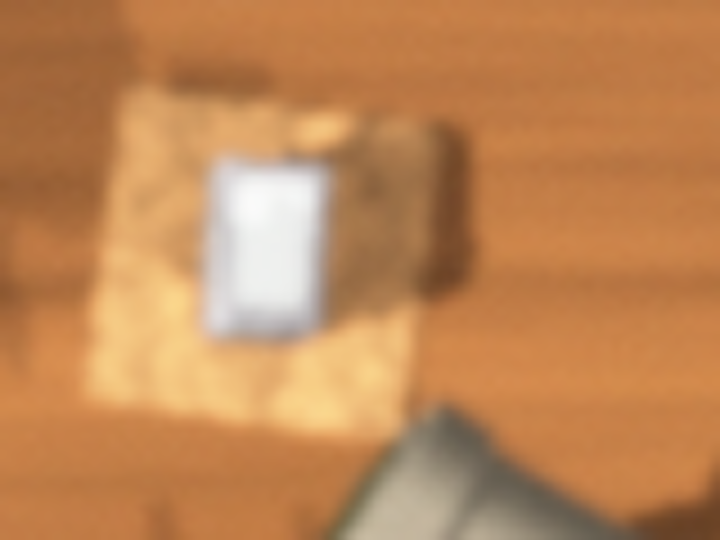

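Run:
```python
from h import *
t=lambda x,y:(310+(x+.5)/9-.5,155+(y+.5)/9-.5)
R=onz("top",[t(215,160),t(330,163),t(320,338),t(205,338)],0.052);print(R.round(4),R.mean(0))
im=cv2.imread("pics/top4.png"); hsv=cv2.cvtColor(im,cv2.COLOR_BGR2HSV)
m=cv2.inRange(hsv,(0,0,120),(179,60,255)); m[:165]=0;m[197:]=0;m[:,:325]=0;m[:,355:]=0
c=max(cv2.findContours(m,0,2)[0],key=cv2.contourArea); r=cv2.minAreaRect(c);print(r)
b=cv2.boxPoints(r);B=onz("top",b,0.052);print(B.round(4),B.mean(0)); 
for i in range(4):
  d=B[(i+1)%4]-B[i];print(np.linalg.norm(d),np.arctan2(d[1],d[0]))
```

```text
[[ 0.6552 -0.1632  0.052 ]
 [ 0.6536 -0.2054  0.052 ]
 [ 0.589  -0.2003  0.052 ]
 [ 0.5895 -0.1583  0.052 ]] [ 0.62181927 -0.18179558  0.052     ]
((339.5, 182.5), (19.0, 13.0), 90.0)
[[ 0.653  -0.1617  0.052 ]
 [ 0.6525 -0.2046  0.052 ]
 [ 0.5893 -0.2032  0.052 ]
 [ 0.5899 -0.1605  0.052 ]] [ 0.62116076 -0.18251131  0.052     ]
0.042873809199092165 -1.5842020746470744
0.0631620552677607 3.119786025337726
0.042745131139959334 1.5579581108718976
0.06318536403085527 -0.019766847521960302
```

{"api": "servo_tool", "payload": {"increments": [{"x": 1, "y": 0, "z": 0, "ax": 0, "ay": 0, "az": 0, "claw": 0}, {"x": 1, "y": 0, "z": 0, "ax": 0, "ay": 0, "az": 0, "claw": 0}, {"x": 1, "y": 0, "z": 0, "ax": 0, "ay": 0, "az": 0, "claw": 0}, {"x": 1, "y": 0, "z": 0, "ax": 0, "ay": 0, "az": 0, "claw": 0}, {"x": 1, "y": 0.04, "z": 0, "ax": 0, "ay": 0, "az": 0, "claw": 0}]}}

```text
clock: 13.4
tcp_pos: [0.5733, -0.1841, 0.1469]
orientation: [0.0, 0.039, 0.999, 0.0]
wrist_force: [0.4, -1.2, 0.1]
finger_gap: 0.0853
```

{"api": "servo_tool", "payload": {"increments": [{"x": 1, "y": 0, "z": -0.3, "ax": 0, "ay": 0, "az": 0, "claw": 0}, {"x": 1, "y": 0, "z": -0.5, "ax": 0, "ay": 0, "az": 0, "claw": 0}, {"x": 0, "y": 0, "z": -1, "ax": 0, "ay": 0, "az": 0, "claw": 0}, {"x": 0, "y": 0, "z": 0, "ax": 0, "ay": 0, "az": 0, "claw": 0}, {"x": 0, "y": 0, "z": 0, "ax": 0, "ay": 0, "az": 0, "claw": 0}]}}

```text
clock: 13.9
tcp_pos: [0.6214, -0.1838, 0.1013]
orientation: [-0.001, 0.04, 0.999, 0.0]
wrist_force: [0.4, -0.4, -0.4]
finger_gap: 0.0853
```

Run:
```python
from h import *
im=env.read_camera("scene"); crop(0,im,170,120,110,90,7,"s5.png")
```

```text
(no output)
```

View pics/s5.png

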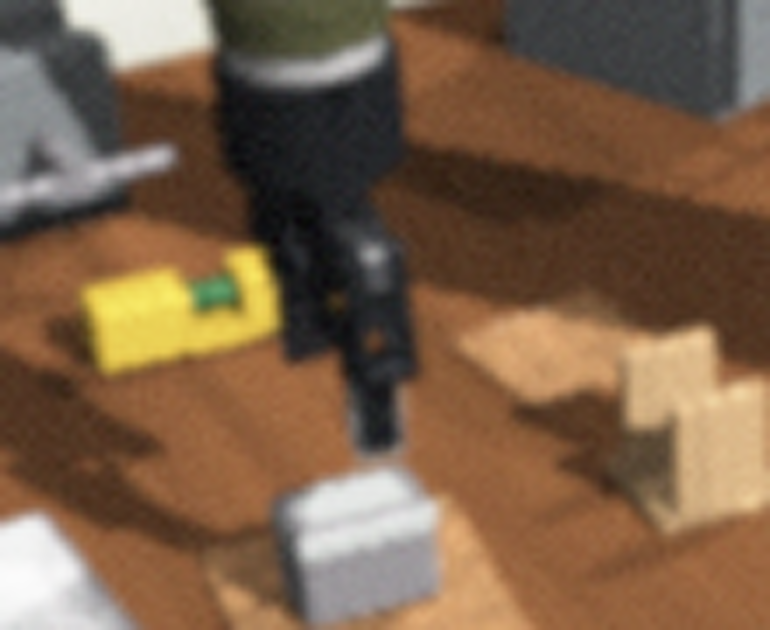

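{"api": "servo_tool", "payload": {"increments": [{"x": 0, "y": 0, "z": -0.8, "ax": 0, "ay": 0, "az": 0, "claw": 0}, {"x": 0, "y": 0, "z": -0.8, "ax": 0, "ay": 0, "az": 0, "claw": 0}, {"x": 0, "y": 0, "z": -0.6, "ax": 0, "ay": 0, "az": 0, "claw": 0}, {"x": 0, "y": 0, "z": -0.25, "ax": 0, "ay": 0, "az": 0, "claw": 0}, {"x": 0, "y": 0, "z": 0, "ax": 0, "ay": 0, "az": 0, "claw": 0.2}]}}

```text
clock: 14.45
tcp_pos: [0.6218, -0.1843, 0.041]
orientation: [-0.0, 0.04, 0.999, 0.0]
wrist_force: [0.1, 0.3, 0.0]
finger_gap: 0.0731
```

{"api": "servo_tool", "payload": {"increments": [{"x": 0, "y": 0, "z": 0, "ax": 0, "ay": 0, "az": 0, "claw": 0.35}, {"x": 0, "y": 0, "z": 0, "ax": 0, "ay": 0, "az": 0, "claw": 0.45}, {"x": 0, "y": 0, "z": 0, "ax": 0, "ay": 0, "az": 0, "claw": 0.5}, {"x": 0, "y": 0, "z": 0, "ax": 0, "ay": 0, "az": 0, "claw": 0.6}, {"x": 0, "y": 0, "z": 0, "ax": 0, "ay": 0, "az": 0, "claw": 1}]}}

```text
clock: 14.95
tcp_pos: [0.6229, -0.1843, 0.0418]
orientation: [0.001, 0.04, 0.999, -0.0]
wrist_force: [-0.5, 1.0, 5.8]
finger_gap: 0.0396
```

{"api": "servo_tool", "payload": {"increments": [{"x": 0, "y": 0, "z": 0, "ax": 0, "ay": 0, "az": 0, "claw": 1}, {"x": 0, "y": 0, "z": 0, "ax": 0, "ay": 0, "az": 0, "claw": 1}]}}

```text
clock: 15.15
tcp_pos: [0.623, -0.1843, 0.0418]
orientation: [0.001, 0.04, 0.999, -0.0]
wrist_force: [-0.3, 1.6, 6.2]
finger_gap: 0.0395
```

{"api": "servo_tool", "payload": {"increments": [{"x": 0, "y": 0, "z": 0.4, "ax": 0, "ay": 0, "az": 0, "claw": 1}, {"x": 0, "y": 0, "z": 0.8, "ax": 0, "ay": 0, "az": 0, "claw": 1}, {"x": 0, "y": 0, "z": 1, "ax": 0, "ay": 0, "az": 0, "claw": 1}, {"x": 0, "y": 0, "z": 1, "ax": 0, "ay": 0, "az": 0, "claw": 1}, {"x": 0, "y": 0.3, "z": 1, "ax": 0, "ay": 0, "az": 0.5, "claw": 1}]}}

```text
clock: 15.65
tcp_pos: [0.6216, -0.1774, 0.1463]
orientation: [-0.001, 0.005, 1.0, -0.0]
wrist_force: [-0.2, -0.2, -2.2]
finger_gap: 0.0391
```

{"api": "servo_tool", "payload": {"increments": [{"x": -0.1, "y": 1, "z": 0.3, "ax": 0, "ay": 0, "az": 1, "claw": 1}, {"x": -0.2, "y": 1, "z": 0, "ax": 0, "ay": 0, "az": 1, "claw": 1}, {"x": -0.2, "y": 1, "z": 0, "ax": 0, "ay": 0, "az": 1, "claw": 1}, {"x": -0.2, "y": 1, "z": 0, "ax": 0, "ay": 0, "az": 1, "claw": 1}, {"x": -0.2, "y": 1, "z": 0, "ax": 0, "ay": 0, "az": 1, "claw": 1}]}}

```text
clock: 16.15
tcp_pos: [0.5988, -0.0509, 0.153]
orientation: [-0.001, -0.34, 0.941, 0.0]
wrist_force: [0.2, -0.8, -2.3]
finger_gap: 0.0394
```

{"api": "servo_tool", "payload": {"increments": [{"x": -0.2, "y": 1, "z": 0, "ax": 0, "ay": 0, "az": 1, "claw": 1}, {"x": -0.2, "y": 1, "z": 0, "ax": 0, "ay": 0, "az": 1, "claw": 1}, {"x": -0.1, "y": 1, "z": 0, "ax": 0, "ay": 0, "az": 1, "claw": 1}, {"x": 0, "y": 1, "z": 0, "ax": 0, "ay": 0, "az": 1, "claw": 1}, {"x": 0, "y": 1, "z": 0, "ax": 0, "ay": 0, "az": 1, "claw": 1}]}}

```text
clock: 16.65
tcp_pos: [0.5864, 0.0741, 0.153]
orientation: [-0.001, -0.641, 0.768, 0.0]
wrist_force: [0.3, -0.6, -2.0]
finger_gap: 0.0393
```

{"api": "servo_tool", "payload": {"increments": [{"x": 0, "y": 0.7, "z": 0, "ax": 0, "ay": 0, "az": 0.45, "claw": 1}, {"x": 0, "y": 0.3, "z": 0, "ax": 0, "ay": 0, "az": 0, "claw": 1}, {"x": 0, "y": 0, "z": 0, "ax": 0, "ay": 0, "az": 0, "claw": 1}, {"x": 0, "y": 0, "z": 0, "ax": 0, "ay": 0, "az": 0, "claw": 1}]}}

```text
clock: 17.05
tcp_pos: [0.587, 0.0977, 0.153]
orientation: [-0.0, -0.662, 0.749, -0.0]
wrist_force: [-1.0, -0.5, -2.6]
finger_gap: 0.0394
```

Run:
```python
from h import *
im=env.read_camera("scene"); cv2.imwrite("pics/scene6.png",im[:,:,::-1]);crop(0,im,210,110,140,120,6,"s6.png")
s=env.get_state();print(s["tcp_pos"],s["orientation"],s["joint_pos"],s["wrist_force"])
o=s["orientation"];print("jaw",np.degrees(2*np.arctan2(o[2],o[1]))-90)
```

```text
[0.5870825  0.09740451 0.1530001 ] [-3.13150879e-04 -6.61912467e-01  7.49581074e-01 -3.97078531e-05] [ 2.97991198e-02  3.94678552e-01 -7.34056541e-02  1.10314296e+00
 -4.61453648e-04 -1.41693542e+00] [ 0.01007508 -0.37887835 -2.64625922]
jaw 172.8917891056804
```

View pics/s6.png

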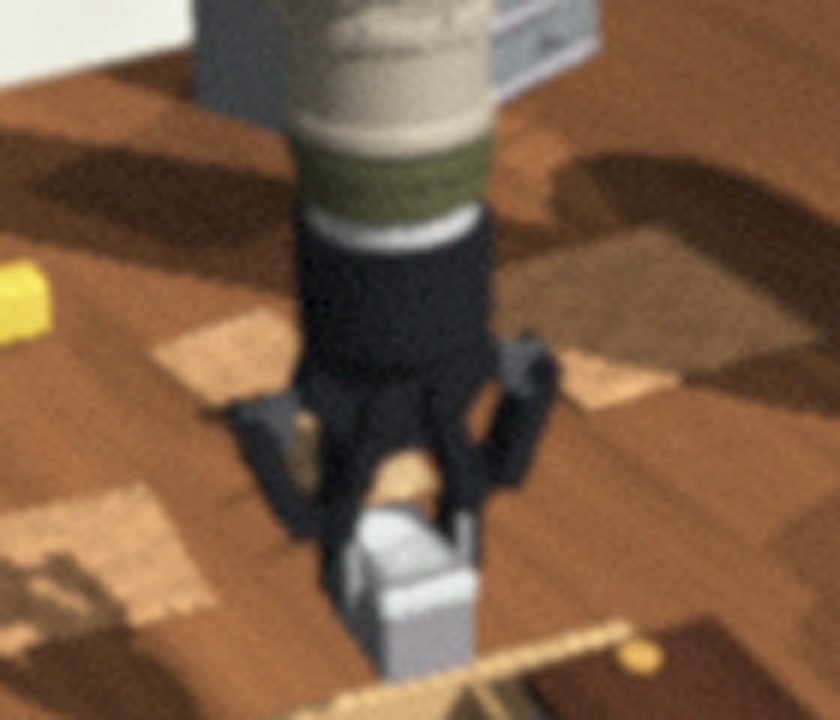

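{"api": "servo_tool", "payload": {"increments": [{"x": 0, "y": 0.04, "z": -0.6, "ax": 0, "ay": 0, "az": 0, "claw": 1}, {"x": 0, "y": 0, "z": -0.8, "ax": 0, "ay": 0, "az": 0, "claw": 1}, {"x": 0, "y": 0, "z": -0.6, "ax": 0, "ay": 0, "az": 0, "claw": 1}, {"x": 0, "y": 0, "z": 0, "ax": 0, "ay": 0, "az": 0, "claw": 1}, {"x": 0, "y": 0, "z": 0, "ax": 0, "ay": 0, "az": 0, "claw": 1}]}}

```text
clock: 17.6
tcp_pos: [0.5871, 0.0984, 0.1032]
orientation: [-0.0, -0.662, 0.75, 0.0]
wrist_force: [-1.0, 0.3, -2.5]
finger_gap: 0.0393
```

Run:
```python
from h import *
im=env.read_camera("scene"); cv2.imwrite("pics/scene7.png",im[:,:,::-1]);crop(0,im,230,170,110,90,7,"s7.png")
im=env.read_camera("top"); crop(0,im,200,150,100,100,6,"t7.png")
s=env.get_state();print(s["tcp_pos"],s["orientation"],s["wrist_force"])
```

```text
[0.58794022 0.09879524 0.10417365] [ 6.05156102e-04 -6.62192921e-01  7.49332974e-01 -5.12730595e-04] [ 0.66421154  0.26922997 -2.68900263]
```

View pics/s7.png

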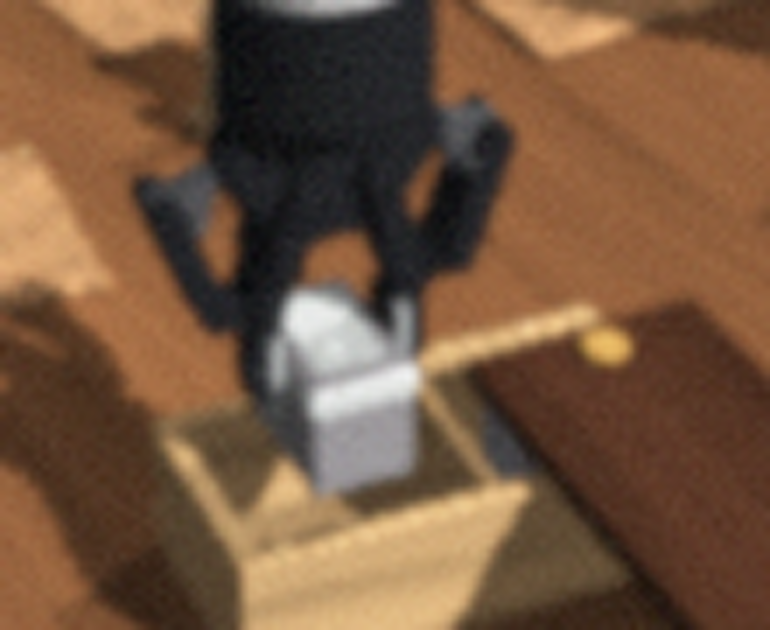

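View pics/t7.png

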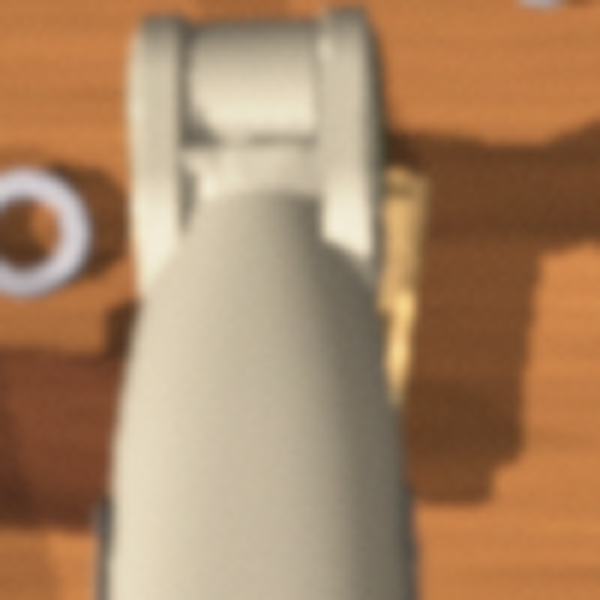

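Run:
```python
from h import *
s=lambda x,y:(230+(x+.5)/7-.5,170+(y+.5)/7-.5)
psi=-.12;R=np.array([[np.cos(psi),np.sin(psi)],[-np.sin(psi),np.cos(psi)]])
pin=np.array([.478,.112])
T=onz("scene",[s(322,492),s(415,470)],0.066)[:,:2]
C=onz("scene",[s(243,556),s(160,425)],0.058)[:,:2]
P=onz("scene",[s(608,347)],0.074)[:,:2]
for n,q in(("tin bottom +y edge",T),("case far rim corners",C),("pin",P)): print(n,q.round(4),((q-pin)@R.T).round(4))
```

```text
tin bottom +y edge [[0.6054 0.123 ]
 [0.5708 0.1296]] [[0.1252 0.0262]
 [0.09   0.0286]]
case far rim corners [[0.642  0.1308]
 [0.6319 0.0489]] [[ 0.1606  0.0382]
 [ 0.1603 -0.0442]]
pin [[0.476 0.113]] [[-0.0021  0.0008]]
```

{"api": "servo_tool", "payload": {"increments": [{"x": 0, "y": -0.04, "z": -0.3, "ax": 0, "ay": 0, "az": 0, "claw": 1}, {"x": 0, "y": 0, "z": -0.4, "ax": 0, "ay": 0, "az": 0, "claw": 1}, {"x": 0, "y": 0, "z": -0.4, "ax": 0, "ay": 0, "az": 0, "claw": 1}, {"x": 0, "y": 0, "z": -0.4, "ax": 0, "ay": 0, "az": 0, "claw": 1}, {"x": 0, "y": 0, "z": -0.3, "ax": 0, "ay": 0, "az": 0, "claw": 1}]}}

```text
clock: 18.2
tcp_pos: [0.5864, 0.0983, 0.0565]
orientation: [-0.001, -0.663, 0.749, 0.001]
wrist_force: [-0.9, 0.3, -2.8]
finger_gap: 0.0389
```

{"api": "servo_tool", "payload": {"increments": [{"x": 0, "y": 0, "z": -0.15, "ax": 0, "ay": 0, "az": 0, "claw": 1}, {"x": 0, "y": 0, "z": -0.12, "ax": 0, "ay": 0, "az": 0, "claw": 1}, {"x": 0, "y": 0, "z": -0.08, "ax": 0, "ay": 0, "az": 0, "claw": 1}, {"x": 0, "y": 0, "z": 0, "ax": 0, "ay": 0, "az": 0, "claw": 1}]}}

```text
clock: 18.6
tcp_pos: [0.5872, 0.0983, 0.0493]
orientation: [-0.0, -0.663, 0.749, 0.0]
wrist_force: [0.3, -0.6, -1.5]
finger_gap: 0.0394
```

{"api": "servo_tool", "payload": {"increments": [{"x": 0, "y": 0, "z": -0.08, "ax": 0, "ay": 0, "az": 0, "claw": 1}, {"x": 0, "y": 0, "z": 0, "ax": 0, "ay": 0, "az": 0, "claw": 1}]}}

```text
clock: 18.8
tcp_pos: [0.5872, 0.0983, 0.0474]
orientation: [0.0, -0.663, 0.749, -0.0]
wrist_force: [-1.0, -0.3, -1.8]
finger_gap: 0.0394
```

{"api": "servo_tool", "payload": {"increments": [{"x": 0, "y": 0, "z": -0.06, "ax": 0, "ay": 0, "az": 0, "claw": 1}, {"x": 0, "y": 0, "z": 0, "ax": 0, "ay": 0, "az": 0, "claw": 1}]}}

```text
clock: 19.0
tcp_pos: [0.5871, 0.0983, 0.0458]
orientation: [-0.0, -0.663, 0.749, 0.0]
wrist_force: [0.4, -0.3, -2.8]
finger_gap: 0.0391
```

{"api": "servo_tool", "payload": {"increments": [{"x": 0, "y": 0, "z": -0.06, "ax": 0, "ay": 0, "az": 0, "claw": 1}, {"x": 0, "y": 0, "z": 0, "ax": 0, "ay": 0, "az": 0, "claw": 1}]}}

```text
clock: 19.2
tcp_pos: [0.587, 0.0983, 0.0441]
orientation: [-0.0, -0.663, 0.749, 0.0]
wrist_force: [-0.8, 0.9, -2.4]
finger_gap: 0.0396
```

{"api": "servo_tool", "payload": {"increments": [{"x": 0, "y": 0, "z": -0.04, "ax": 0, "ay": 0, "az": 0, "claw": 1}, {"x": 0, "y": 0, "z": 0, "ax": 0, "ay": 0, "az": 0, "claw": 1}]}}

```text
clock: 19.4
tcp_pos: [0.5871, 0.0982, 0.0438]
orientation: [0.0, -0.663, 0.749, -0.0]
wrist_force: [-2.1, -1.0, 2.8]
finger_gap: 0.0393
```

{"api": "servo_tool", "payload": {"increments": [{"x": 0, "y": 0, "z": 0, "ax": 0, "ay": 0, "az": 0, "claw": 0.45}, {"x": 0, "y": 0, "z": 0, "ax": 0, "ay": 0, "az": 0, "claw": 0.45}, {"x": 0, "y": 0, "z": 0, "ax": 0, "ay": 0, "az": 0, "claw": 0.45}]}}

```text
clock: 19.7
tcp_pos: [0.5874, 0.0983, 0.0434]
orientation: [0.0, -0.663, 0.749, -0.0]
wrist_force: [0.4, -1.4, -0.0]
finger_gap: 0.0469
```

Released with a 3.7 mm gap per side; a little wider, then straight up.

{"api": "servo_tool", "payload": {"increments": [{"x": 0, "y": 0, "z": 0, "ax": 0, "ay": 0, "az": 0, "claw": 0.38}, {"x": 0, "y": 0, "z": 0, "ax": 0, "ay": 0, "az": 0, "claw": 0.38}, {"x": 0, "y": 0, "z": 0.2, "ax": 0, "ay": 0, "az": 0, "claw": 0.38}, {"x": 0, "y": 0, "z": 0.4, "ax": 0, "ay": 0, "az": 0, "claw": 0.38}, {"x": 0, "y": 0, "z": 0.8, "ax": 0, "ay": 0, "az": 0, "claw": 0.38}]}}

```text
clock: 20.2
tcp_pos: [0.5861, 0.0982, 0.078]
orientation: [-0.001, -0.663, 0.749, 0.001]
wrist_force: [-0.2, 0.0, -0.9]
finger_gap: 0.0528
```

{"api": "servo_tool", "payload": {"increments": [{"x": 0, "y": 0, "z": 1, "ax": 0, "ay": 0, "az": 0, "claw": 0.38}, {"x": 0, "y": 0, "z": 1, "ax": 0, "ay": 0, "az": 0, "claw": 0.38}, {"x": 0, "y": 0, "z": 1, "ax": 0, "ay": 0, "az": 0, "claw": 1}, {"x": 0, "y": 0, "z": 1, "ax": 0, "ay": 0, "az": 0, "claw": 1}, {"x": 0, "y": 0, "z": 0, "ax": 0, "ay": 0, "az": 0, "claw": 1}]}}

```text
clock: 20.7
tcp_pos: [0.5896, 0.0984, 0.1834]
orientation: [0.003, -0.663, 0.749, -0.003]
wrist_force: [0.9, -0.1, 0.7]
finger_gap: 0.0096
```

{"api": "servo_tool", "payload": {"increments": [{"x": -0.93, "y": 0.95, "z": 0, "ax": 0, "ay": 0, "az": 0.2, "claw": 1}, {"x": -0.93, "y": 0.95, "z": 0, "ax": 0, "ay": 0, "az": 0, "claw": 1}, {"x": -0.93, "y": 0.95, "z": 0, "ax": 0, "ay": 0, "az": 0, "claw": 1}, {"x": -0.93, "y": 0.95, "z": 0, "ax": 0, "ay": 0, "az": 0, "claw": 1}]}}

```text
clock: 21.1
tcp_pos: [0.4929, 0.1939, 0.1781]
orientation: [-0.0, -0.673, 0.74, 0.0]
wrist_force: [-0.5, -0.1, 0.4]
finger_gap: -0.0
```

{"api": "servo_tool", "payload": {"increments": [{"x": -0.93, "y": 0.95, "z": 0, "ax": 0, "ay": 0, "az": 0, "claw": 1}, {"x": -0.93, "y": 0.95, "z": 0, "ax": 0, "ay": 0, "az": 0, "claw": 1}, {"x": -0.93, "y": 0.95, "z": 0, "ax": 0, "ay": 0, "az": 0, "claw": 1}, {"x": -0.93, "y": 0.95, "z": 0, "ax": 0, "ay": 0, "az": 0, "claw": 1}, {"x": 0, "y": 0, "z": 0, "ax": 0, "ay": 0, "az": 0, "claw": 1}]}}

```text
clock: 21.6
tcp_pos: [0.3981, 0.29, 0.1782]
orientation: [-0.001, -0.675, 0.738, 0.001]
wrist_force: [0.8, 0.4, -0.4]
finger_gap: 0.0001
```

Run:
```python
from h import *
im=env.read_camera("scene"); cv2.imwrite("pics/scene8.png",im[:,:,::-1]);crop(0,im,230,160,150,120,5,"s8.png")
im=env.read_camera("top"); cv2.imwrite("pics/top8.png",im[:,:,::-1]);crop(0,im,160,140,130,110,6,"t8.png")
s=env.get_state();print(s["tcp_pos"],s["orientation"],s["wrist_force"])
```

```text
[0.40060494 0.28864942 0.17831255] [-3.49392939e-06 -6.73658619e-01  7.39042655e-01 -1.38779195e-04] [ 1.02989308 -0.98255715  0.7717525 ]
```

View pics/s8.png

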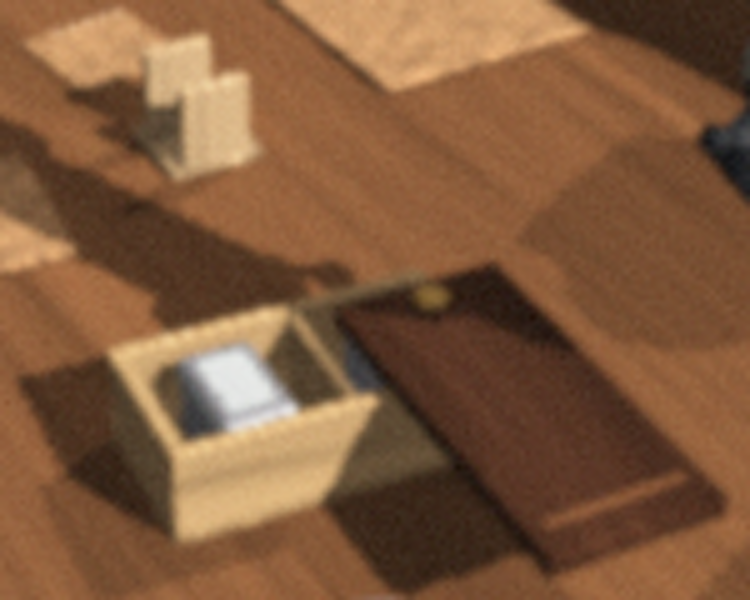

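View pics/t8.png

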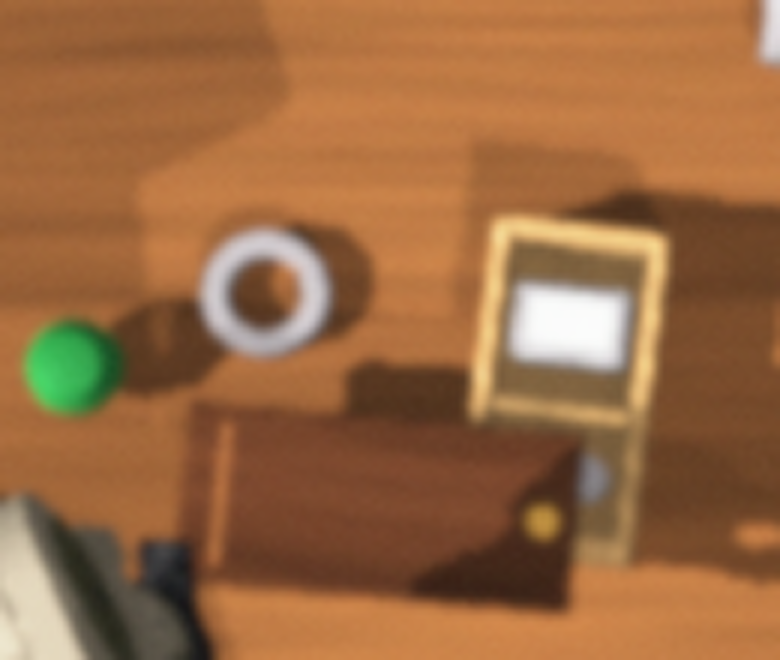

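{"api": "servo_tool", "payload": {"increments": [{"x": 0, "y": 0.4, "z": -0.8, "ax": 0, "ay": 0, "az": 0, "claw": 1}, {"x": 0, "y": 0, "z": -1, "ax": 0, "ay": 0, "az": 0, "claw": 1}, {"x": 0, "y": 0, "z": -1, "ax": 0, "ay": 0, "az": 0, "claw": 1}, {"x": 0, "y": 0, "z": -1, "ax": 0, "ay": 0, "az": 0, "claw": 1}, {"x": 0, "y": 0, "z": -0.57, "ax": 0, "ay": 0, "az": 0, "claw": 1}]}}

```text
clock: 22.2
tcp_pos: [0.4011, 0.2968, 0.067]
orientation: [-0.001, -0.672, 0.74, 0.0]
wrist_force: [-0.2, 0.3, 1.1]
finger_gap: -0.0001
```

{"api": "servo_tool", "payload": {"increments": [{"x": 0, "y": 0, "z": 0, "ax": 0, "ay": 0, "az": 0, "claw": 1}]}}

```text
clock: 22.3
tcp_pos: [0.4004, 0.2966, 0.0668]
orientation: [-0.002, -0.672, 0.74, 0.0]
wrist_force: [0.1, 0.1, 0.3]
finger_gap: 0.0
```

```bash
python3 -c "
import numpy as np
R=.2002;p=np.linspace(1.968,.32,18)
P=np.c_[R*np.cos(p),R*np.sin(p)];print((np.diff(P,axis=0)/.025).round(2).tolist(),P[-1]+[.478,.112])"
```

```text
[[0.73, 0.27], [0.75, 0.19], [0.77, 0.12], [0.77, 0.04], [0.78, -0.03], [0.77, -0.11], [0.76, -0.18], [0.73, -0.25], [0.71, -0.32], [0.67, -0.39], [0.63, -0.45], [0.58, -0.51], [0.53, -0.56], [0.48, -0.61], [0.41, -0.66], [0.35, -0.69], [0.28, -0.72]] [0.66803693 0.17497623]
```

{"api": "servo_tool", "payload": {"increments": [{"x": 0.73, "y": 0.27, "z": 0, "ax": 0, "ay": 0, "az": -0.7, "claw": 1}, {"x": 0.75, "y": 0.19, "z": 0, "ax": 0, "ay": 0, "az": -0.7, "claw": 1}, {"x": 0.77, "y": 0.12, "z": 0, "ax": 0, "ay": 0, "az": -0.7, "claw": 1}, {"x": 0.77, "y": 0.04, "z": 0, "ax": 0, "ay": 0, "az": -0.7, "claw": 1}]}}

```text
clock: 22.7
tcp_pos: [0.4783, 0.3136, 0.07]
orientation: [0.0, -0.514, 0.858, 0.0]
wrist_force: [-0.7, 0.2, -0.3]
finger_gap: -0.0
```

{"api": "servo_tool", "payload": {"increments": [{"x": 0.78, "y": -0.03, "z": 0, "ax": 0, "ay": 0, "az": -0.7, "claw": 1}, {"x": 0.77, "y": -0.11, "z": 0, "ax": 0, "ay": 0, "az": -0.7, "claw": 1}, {"x": 0.76, "y": -0.18, "z": 0, "ax": 0, "ay": 0, "az": -0.7, "claw": 1}, {"x": 0.73, "y": -0.25, "z": 0, "ax": 0, "ay": 0, "az": -0.7, "claw": 1}]}}

```text
clock: 23.1
tcp_pos: [0.5543, 0.2989, 0.07]
orientation: [0.0, -0.338, 0.941, 0.0]
wrist_force: [-0.4, -0.3, -0.1]
finger_gap: 0.0003
```

{"api": "servo_tool", "payload": {"increments": [{"x": 0.71, "y": -0.32, "z": 0, "ax": 0, "ay": 0, "az": -0.7, "claw": 1}, {"x": 0.67, "y": -0.39, "z": 0, "ax": 0, "ay": 0, "az": -0.7, "claw": 1}, {"x": 0.63, "y": -0.45, "z": 0, "ax": 0, "ay": 0, "az": -0.7, "claw": 1}, {"x": 0.58, "y": -0.51, "z": 0, "ax": 0, "ay": 0, "az": -0.7, "claw": 1}, {"x": 0.53, "y": -0.56, "z": 0, "ax": 0, "ay": 0, "az": -0.7, "claw": 1}]}}

```text
clock: 23.6
tcp_pos: [0.6323, 0.2428, 0.0701]
orientation: [0.001, -0.1, 0.995, 0.0]
wrist_force: [-0.6, 1.2, -0.3]
finger_gap: -0.0002
```

{"api": "servo_tool", "payload": {"increments": [{"x": 0.48, "y": -0.61, "z": 0, "ax": 0, "ay": 0, "az": -0.7, "claw": 1}, {"x": 0.41, "y": -0.66, "z": 0, "ax": 0, "ay": 0, "az": -0.7, "claw": 1}, {"x": 0.35, "y": -0.69, "z": 0, "ax": 0, "ay": 0, "az": -0.7, "claw": 1}, {"x": 0.28, "y": -0.72, "z": 0, "ax": 0, "ay": 0, "az": -0.7, "claw": 1}]}}

```text
clock: 24.0
tcp_pos: [0.6701, 0.1754, 0.0701]
orientation: [0.001, 0.095, 0.995, 0.0]
wrist_force: [0.1, 1.2, -1.1]
finger_gap: 0.0003
```

Run:
```python
from h import *
im=env.read_camera("scene"); crop(0,im,210,150,150,120,5,"s9.png")
s=env.get_state();print(s["tcp_pos"],s["orientation"],s["wrist_force"])
```

```text
[0.67134985 0.17226971 0.07013129] [ 1.33503439e-03  9.81828211e-02  9.95167370e-01 -5.06313890e-04] [ 0.31252241 -2.62956653  0.18535551]
```

View pics/s9.png

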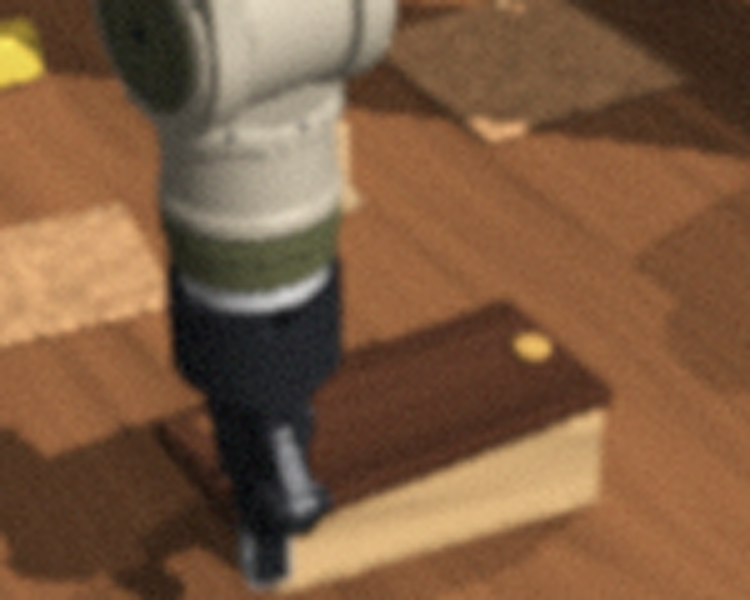

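{"api": "servo_tool", "payload": {"increments": [{"x": 0.06, "y": -0.24, "z": 0, "ax": 0, "ay": 0, "az": 0, "claw": 1}, {"x": 0.06, "y": -0.24, "z": 0, "ax": 0, "ay": 0, "az": 0, "claw": 1}, {"x": 0, "y": 0, "z": 0, "ax": 0, "ay": 0, "az": 0, "claw": 1}]}}

```text
clock: 24.35
tcp_pos: [0.6719, 0.1643, 0.0695]
orientation: [0.0, 0.092, 0.996, -0.0]
wrist_force: [-0.5, 0.6, 0.5]
finger_gap: -0.0
```

{"api": "servo_tool", "payload": {"increments": [{"x": 0.03, "y": -0.12, "z": 0, "ax": 0, "ay": 0, "az": 0, "claw": 1}, {"x": 0.03, "y": -0.12, "z": 0, "ax": 0, "ay": 0, "az": 0, "claw": 1}, {"x": 0, "y": 0, "z": 0, "ax": 0, "ay": 0, "az": 0, "claw": 1}]}}

```text
clock: 24.65
tcp_pos: [0.6729, 0.1588, 0.069]
orientation: [-0.0, 0.092, 0.996, -0.0]
wrist_force: [0.1, 0.8, -0.8]
finger_gap: 0.0001
```

{"api": "servo_tool", "payload": {"increments": [{"x": 0.02, "y": -0.12, "z": 0, "ax": 0, "ay": 0, "az": 0, "claw": 1}, {"x": 0, "y": 0, "z": 0, "ax": 0, "ay": 0, "az": 0, "claw": 1}]}}

```text
clock: 24.85
tcp_pos: [0.6735, 0.1556, 0.069]
orientation: [-0.0, 0.092, 0.996, -0.0]
wrist_force: [0.2, 0.3, -0.3]
finger_gap: 0.0004
```

{"api": "servo_tool", "payload": {"increments": [{"x": 0.02, "y": -0.12, "z": 0, "ax": 0, "ay": 0, "az": 0, "claw": 1}, {"x": 0, "y": 0, "z": 0, "ax": 0, "ay": 0, "az": 0, "claw": 1}]}}

```text
clock: 25.05
tcp_pos: [0.6741, 0.1524, 0.069]
orientation: [-0.0, 0.093, 0.996, -0.0]
wrist_force: [-0.6, -0.2, 0.2]
finger_gap: 0.0003
```

{"api": "servo_tool", "payload": {"increments": [{"x": 0, "y": -0.1, "z": 0, "ax": 0, "ay": 0, "az": 0, "claw": 1}, {"x": 0, "y": 0, "z": 0, "ax": 0, "ay": 0, "az": 0, "claw": 1}]}}

```text
clock: 25.25
tcp_pos: [0.6743, 0.1499, 0.0691]
orientation: [0.0, 0.093, 0.996, 0.0]
wrist_force: [0.5, 0.3, -0.2]
finger_gap: -0.0001
```

{"api": "servo_tool", "payload": {"increments": [{"x": 0, "y": -0.1, "z": 0, "ax": 0, "ay": 0, "az": 0, "claw": 1}, {"x": 0, "y": 0, "z": 0, "ax": 0, "ay": 0, "az": 0, "claw": 1}]}}

```text
clock: 25.45
tcp_pos: [0.6742, 0.1494, 0.0692]
orientation: [0.0, 0.092, 0.996, 0.002]
wrist_force: [0.4, 6.3, -1.5]
finger_gap: 0.0001
```

{"api": "servo_tool", "payload": {"increments": [{"x": 0, "y": -0.1, "z": 0, "ax": 0, "ay": 0, "az": 0, "claw": 1}, {"x": 0, "y": 0, "z": 0, "ax": 0, "ay": 0, "az": 0, "claw": 1}]}}

```text
clock: 25.65
tcp_pos: [0.6743, 0.1491, 0.0693]
orientation: [0.0, 0.091, 0.996, 0.004]
wrist_force: [1.5, 13.3, -1.4]
finger_gap: -0.0005
```

Run:
```python
from h import *
im=env.read_camera("scene"); crop(0,im,210,150,150,120,5,"s10.png")
im=env.read_camera("top"); crop(0,im,200,140,110,110,6,"t10.png")
s=env.get_state();print(s["tcp_pos"],s["orientation"],s["wrist_force"])
```

```text
[0.67423552 0.14913661 0.06922963] [1.07565603e-04 9.09696148e-02 9.95847556e-01 3.48759722e-03] [ 0.57054906 11.5836656  -1.74672775]
```

View pics/s10.png

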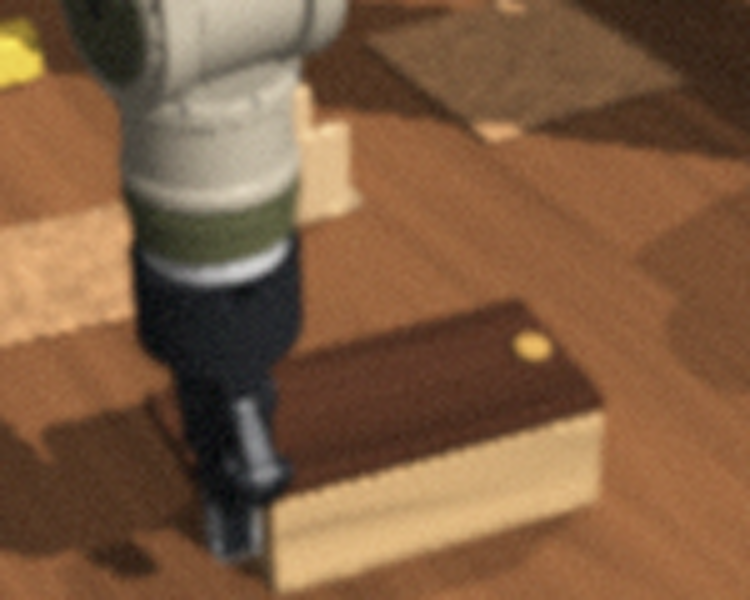

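View pics/t10.png

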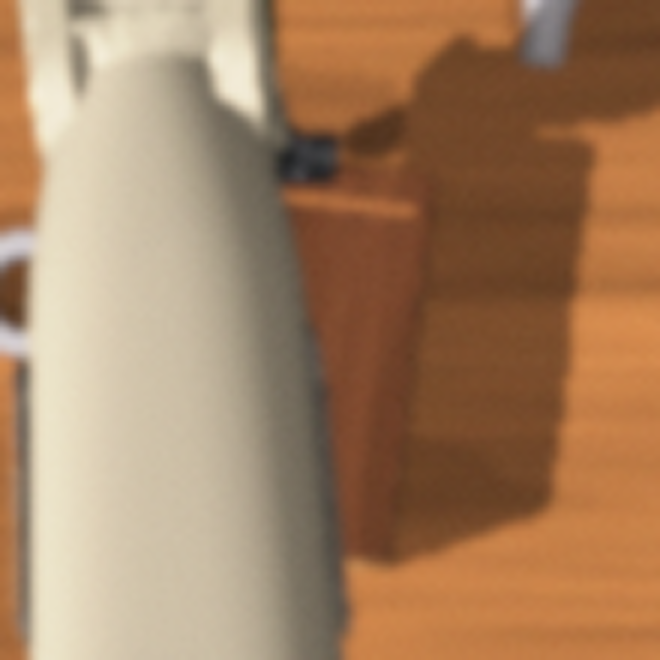

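The stop is reached: 6 then 13 N with no further travel, and the lid sits square over the case in both pictures. I'll back off sideways, then up and away.

{"api": "servo_tool", "payload": {"increments": [{"x": 0, "y": 0.5, "z": 0, "ax": 0, "ay": 0, "az": 0, "claw": 1}, {"x": 0, "y": 0.8, "z": 0, "ax": 0, "ay": 0, "az": 0, "claw": 1}, {"x": 0, "y": 0.3, "z": 1, "ax": 0, "ay": 0, "az": 0, "claw": 1}, {"x": 0, "y": 0, "z": 1, "ax": 0, "ay": 0, "az": 0, "claw": 1}, {"x": 0, "y": 0, "z": 1, "ax": 0, "ay": 0, "az": 0, "claw": 1}]}}

```text
clock: 26.25
tcp_pos: [0.6737, 0.1867, 0.1446]
orientation: [-0.0, 0.092, 0.996, -0.0]
wrist_force: [-0.1, 0.3, 0.0]
finger_gap: -0.0001
```

{"api": "servo_tool", "payload": {"increments": [{"x": -0.3, "y": 1, "z": 1, "ax": 0, "ay": 0, "az": 0, "claw": 1}, {"x": -0.3, "y": 1, "z": 1, "ax": 0, "ay": 0, "az": 0, "claw": 1}, {"x": -0.5, "y": 1, "z": 0, "ax": 0, "ay": 0, "az": 0, "claw": 1}, {"x": -0.5, "y": 1, "z": 0, "ax": 0, "ay": 0, "az": 0, "claw": 1}, {"x": -0.5, "y": 1, "z": 0, "ax": 0, "ay": 0, "az": 0, "claw": 1}]}}

```text
clock: 26.75
tcp_pos: [0.621, 0.312, 0.1945]
orientation: [0.0, 0.092, 0.996, -0.0]
wrist_force: [0.4, 0.7, -0.5]
finger_gap: 0.0001
```

{"api": "servo_tool", "payload": {"increments": [{"x": -0.8, "y": 1, "z": 0, "ax": 0, "ay": 0, "az": 0, "claw": 1}, {"x": -0.8, "y": 1, "z": 0, "ax": 0, "ay": 0, "az": 0, "claw": 1}, {"x": -0.8, "y": 0.5, "z": 0, "ax": 0, "ay": 0, "az": 0, "claw": 1}, {"x": 0, "y": 0, "z": 0, "ax": 0, "ay": 0, "az": 0, "claw": 1}, {"x": 0, "y": 0, "z": 0, "ax": 0, "ay": 0, "az": 0, "claw": 1}]}}

```text
clock: 27.25
tcp_pos: [0.5612, 0.3737, 0.1943]
orientation: [0.0, 0.092, 0.996, -0.0]
wrist_force: [0.7, -0.1, -0.1]
finger_gap: -0.0002
```

Run:
```python
from h import *
im=env.read_camera("scene"); cv2.imwrite("pics/scene11.png",im[:,:,::-1]);crop(0,im,230,180,120,100,6,"s11.png")
im=env.read_camera("top"); cv2.imwrite("pics/top11.png",im[:,:,::-1]);crop(0,im,200,140,110,110,6,"t11.png")
s=env.get_state();print(s["tcp_pos"],s["wrist_force"],s["clock"])
```

```text
[0.5622493  0.37261819 0.19411326] [ 0.02263372 -0.45968364 -0.10372536] 27.35
```

View pics/t11.png

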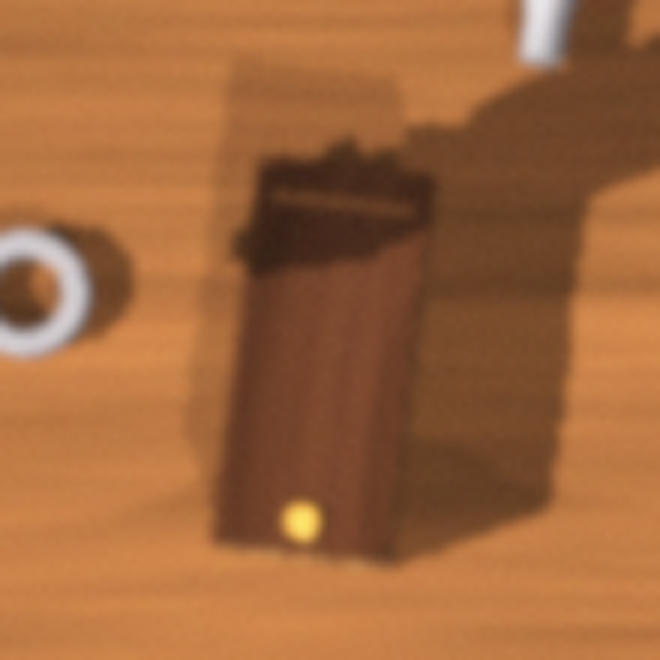

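View pics/scene11.png

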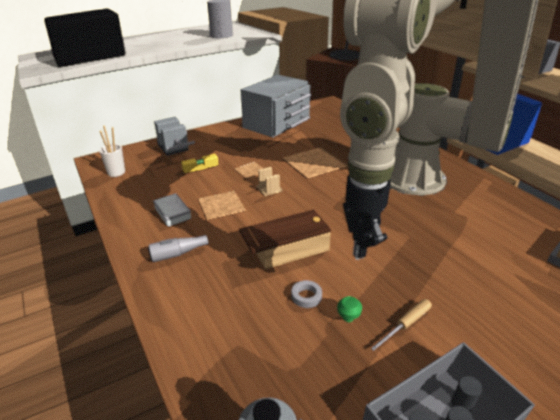

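```bash
python3 -c "
from workcell import env
print(env.hand_in())"
```

```text
the job is handed in; nothing more can be done
None
```

The tin is standing crosswise in the large bay with the lid shut over it. I handed the job in at about 27 s of the 72 s allowed; no verdict is reported.

- **Lid opened:** I pushed it open to about 1.6 rad. During that push the wrist showed 12–16 N upward, probably the fingertip riding on the lid's edge. I used a lower fingertip to shut it, and the upward force stayed within about 1.5 N.
- **Tin to the mat:** I gripped it by its ends (61.4 mm opening), lifted it straight up, and stood it near the centre of the middle-sized mat, about (0.622, -0.184). The pictures showed it upright there after I let go.
- **Tin to the bay:** I took it again by its broad sides (39.5 mm opening) and lowered it until it touched the floor. After letting go, the top and scene pictures showed it upright, central and crosswise. I could not look at it again once the lid was over it.
- **Lid shut:** I pushed it until the force rose to 6 and then 13 N with no further travel. The last top picture puts the lid at about -0.12 rad in the world, the same as the case, so within a few hundredths of a radian of shut.
- **End state:** The arm is clear of everything, with wrist force near zero. The other things on the desk look unmoved.
- **Disagreements:** The two cameras differed by about 2–3 mm on the pin and up to about 5 mm on the tin, and estimates of the case's direction ranged from -0.10 to -0.15 rad. All of this was inside the fit margins.

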